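Pack, hang and call: bushing kit for the press

ROBOT

A 7-joint arm with a two-finger parallel gripper is mounted at the origin on the work surface. World frame = base frame: x ahead of the robot, y to its left, z up, the work surface at z = 0. Lengths are in m, angles in rad, forces in N, time in s.
With the tool pointing down it reaches from about 0.4 to 0.925 m from the base axis. Payload 5.6 kg.
Tool frame: the origin (TCP) lies on the centre line of the jaws, within the pads' length; the fingertips stand 11 mm ahead of it and the grasp point (between the pads) lies 8 mm behind it; z points along the fingers, y is the direction in which the jaws open and shut (so a half turn about z gives the same grasp; the last joint's range is limited). The gripper opens to 85 mm and grips with 20 to 120 N. Pads are 22 mm wide; open, the fingers measure 114 mm over their backs; the gripper's body (76 mm by 85 mm) begins 54 mm behind the grasp point. The pads swing forward as they close: fully open they stand 13 mm farther back than shut.
Start: joints at [1.303, 0.468, -0.012, 1.603, 0.006, 1.071, -0.056], TCP at [0.145, -0.634, 0.242] pointing down, gripper open.
Joint ranges: [-2.53, 2.53], [-0.31, 2.02], [-1.57, 1.55], [0.28, 2.44], [-1.29, 4.43], [0.15, 1.84], [-2.92, 2.92]. Speed limits (rad/s): [2.57, 2.57, 3.14, 3.14, 3.14, 3.14, 3.14].

INTERFACE

Orientations are given as [roll, pitch, yaw] about the fixed x, y, z axes, in that order (R = Rz(yaw) Ry(pitch) Rx(roll)).
In Python, from rig import arm, viewer, ticket, finder gives the robot as it stands. The module is installed in compiled form; this text tells all that it offers.
- The arm moves only by the tool apply_moves, never from a script. Its argument "moves" is one flat list of numbers, 7 for each row, row after row: the shift along the tool's x, y, z in cm, then the turn, a rotation vector about the tool's x, y, z in degrees, then the opening, from -1 (shut) to 1 (fully open). In form: [dx, dy, dz, ax, ay, az, fingers, dx, dy, dz, ax, ay, az, fingers, ...]. A call has 1 to 12 rows; each row shifts and turns the commanded pose from where the row before left it, along the tool's axes as they then stand; what a row does not reach is not made up. A row lasts 1/10 s, in which the tool goes at most 50 mm and 8.59 degrees, less where a joint would pass 70% of its speed; a pose out of reach is approached as far as the arm can. A call with a gripper value outside its range is refused whole. The fingers move at their own pace and stop on an object; the grip force is fixed at half the most. Time passes only in rows, so rows that do not move let the fingers close. It gives the time, the measured TCP pose, the force and the opening at its end, in the units of the state.
- arm.get_state(): the state, without advancing time (a new reading comes with each control period).
- viewer.snapshot(name): name is "side" or "top"; returns the picture (420x560x3 uint8, red, green, blue); there is no depth.
- viewer.get_calibration(name): a dict with "fx", "fy", "cx", "cy" (pixels), "k1" (the pictures are not rectified: a ray, as slopes to the right and down, at radius r is drawn at 1 + k1 r^2 times it, then the intrinsics apply), "R" (3x3) and "t" (3): a world point X has camera coordinates R X + t. Camera axes: x right, y down, z forward; pixel columns grow to the right and rows downward; lengths in m; the calibration is good to about 2 mm. A picture is of the moment at which its call begins. get_calibration takes no time and is no camera call.
- ticket.close_job(): hands the job in, once; it reports no verdict.
Trained networks look in the newest picture that a camera, given by its name, has taken for a name from the list of things; names that differ only in an ending like _2 or _b are one class to them, and where a whole thing is asked for, a point or a joint stands for the part that bears it (a point fixed in the world has none). Each returns a list of dicts, best first, with "p" (0 to 1); they miss things now and then, are a little off and sometimes report something else, mostly with a low value. They report only what shows in the picture. A call takes as long as a camera call.
- finder.find_in(camera, name): "rect" ([left, top, right, bottom] in pixels, round what is visible of it).
The state is a dict: "clock": time; "joint_pos": joint angles; "joint_vel": joint speeds; "effort": joint torques, N m; "position": TCP position; "tcp_rot": TCP orientation; "force": force on the tool from outside, world axes, zero at the start; "moment": the same for the moment, N m; "finger_gap": opening from 0.0 (shut) to 1.0 (fully open).
Only numpy, scipy, OpenCV 4.12 (cv2) and the standard library are available. Lean on these libraries where they do the work, as an engineer would, in place of code of your own. Each camera call takes 0.05 s, during which the arm holds its last target.

TASK

Look under the lids of the four identical tubs, put every flanged brass bushing you find (one to three; leave the plain steel ring in its tub) into the aluminium pail, and put every lid back squarely on its own tub. With all the bushings in, raise the pail's flat-lying bail and hang the pail by it over both prongs of the hook stand; when it hangs there free, press the bench bell's plunger right down to its stop and let go. Leave the tools and other things on the bench where they are.

Things in the scene. Friction and masses are not known exactly. Their poses are not given: they have to be found in the camera images.
- tub1: One of four identical open round grey plastic tubs, fixed on a 12 mm grey board: 75 mm high, outside 106 mm across at the rim, inside 99 mm at the rim and 93 mm at the floor, floor 4 mm thick. Origin: centre of its underside, z up. Holds bush1, or nothing when bush1 is absent.
- lid1_knob (a point): Centre of the knob of the loose lid of tub1 (70 g): grey disc 108 mm across and 6 mm thick, black upright knob 22 mm across and 36 mm high in the middle of its top, and below the disc a 6 mm deep, 86 mm wide plug that drops into the tub's mouth. Point: half-way up the knob, 18 mm above the disc, 30 mm above the plug's underside, 99 mm above the tub's origin when seated.
- tub2: One of four identical open round grey plastic tubs, fixed on a 12 mm grey board: 75 mm high, outside 106 mm across at the rim, inside 99 mm at the rim and 93 mm at the floor, floor 4 mm thick. Origin: centre of its underside, z up. Holds bush2, or nothing when bush2 is absent.
- lid2_knob (a point): Centre of the knob of the loose lid of tub2 (70 g): grey disc 108 mm across and 6 mm thick, black upright knob 22 mm across and 36 mm high in the middle of its top, and below the disc a 6 mm deep, 86 mm wide plug that drops into the tub's mouth. Point: half-way up the knob, 18 mm above the disc, 30 mm above the plug's underside, 99 mm above the tub's origin when seated.
- tub3: One of four identical open round grey plastic tubs, fixed on a 12 mm grey board: 75 mm high, outside 106 mm across at the rim, inside 99 mm at the rim and 93 mm at the floor, floor 4 mm thick. Origin: centre of its underside, z up. Holds bush3, or nothing when bush3 is absent.
- lid3_knob (a point): Centre of the knob of the loose lid of tub3 (70 g): grey disc 108 mm across and 6 mm thick, black upright knob 22 mm across and 36 mm high in the middle of its top, and below the disc a 6 mm deep, 86 mm wide plug that drops into the tub's mouth. Point: half-way up the knob, 18 mm above the disc, 30 mm above the plug's underside, 99 mm above the tub's origin when seated.
- tub4: One of four identical open round grey plastic tubs, fixed on a 12 mm grey board: 75 mm high, outside 106 mm across at the rim, inside 99 mm at the rim and 93 mm at the floor, floor 4 mm thick. Origin: centre of its underside, z up. This one holds the steel ring.
- lid4_knob (a point): Centre of the knob of the loose lid of tub4 (70 g): grey disc 108 mm across and 6 mm thick, black upright knob 22 mm across and 36 mm high in the middle of its top, and below the disc a 6 mm deep, 86 mm wide plug that drops into the tub's mouth. Point: half-way up the knob, 18 mm above the disc, 30 mm above the plug's underside, 99 mm above the tub's origin when seated.
- bush1_c (a point): Flanged brass bushing, 60 mm high, 36 mm across, with a 48 mm wide and 6 mm thick flange at its foot, about 150 g; stands upright near the middle of tub1 under its lid, or is absent from the start (None). The point is its centre, half-way up, on its axis (z, flange to -z).
- bush2_c (a point): Flanged brass bushing, 60 mm high, 36 mm across, with a 48 mm wide and 6 mm thick flange at its foot, about 150 g; stands upright near the middle of tub2 under its lid, or is absent from the start (None). The point is its centre, half-way up, on its axis (z, flange to -z).
- bush3_c (a point): Flanged brass bushing, 60 mm high, 36 mm across, with a 48 mm wide and 6 mm thick flange at its foot, about 150 g; stands upright near the middle of tub3 under its lid, or is absent from the start (None). The point is its centre, half-way up, on its axis (z, flange to -z).
- ring_c (a point): Centre of a plain steel ring, 64 mm across and 24 mm high, lying flat in tub4; it stays there.
- rest_top (a point): Centre of the top face of a fixed wooden block, 90 x 90 mm and 30 mm high, handy for setting a lid down on.
- pail: Loose open aluminium pail, 100 mm high, outside 132 mm across at the rim and 114 mm at the foot, wall 3 mm, floor 4 mm, about 280 g. Origin: centre of its underside, z up; its -x axis points to the side on which the bail lies. The bail's pivot line runs along the pail's y axis, 92 mm above the origin.
- bail (a joint): Angle of the pail's swing bail: 0 lying flat (level with the rim, sticking out to the pail's -x side), 1.57 upright above the pail. It drops back flat when let go below about 1.4 rad. The bail is an 8 mm steel rod, 148 mm wide over its arms, with a straight 100 mm long top bar.
- bail_grip (a point): Middle of the bail's straight top bar, on the rod's centre line, 105 mm from the pivot line; the bar runs along the pail's y axis. A black roller grip, 18 mm across and 44 mm long, turns freely round the bar here, so that the bail can swing while the grip is held; it fits between the hook's prongs.
- saddle (a point): Fixed hook stand: two 8 mm prongs, 68 mm apart (centres), point along this point's -x from a 22 mm post 104 mm away on +x; their tips turn up 24 mm, 32 mm out on -x. Each prong has a shallow V dip (10 mm deep, 30 mm wide); the point lies midway between the dips at their upper faces, 235 mm above the bench, where the bail's bar should rest, along the point's y. Bring the bail in from the tips' side.
- plunger (a joint): Travel of the bench bell's spring plunger: 0 up, 0.012 m fully down at its stop (about 2 N to start, 7 N at the stop).
- plunger_top (a point): Centre of the top face of the plunger's round black head, 32 mm across, on the fixed steel bell (88 mm wide); 72 mm above the bench when up. It is pressed straight down.
- wrench: Wrench lying on the bench, not part of the job; leave it alone. Origin: on its underside, near its middle, x along its length.
- jar: White jar, 68 mm wide and 75 mm high, not part of the job; leave it alone. Origin: centre of its underside.
- gaugebox: Dark wooden box, 120 x 70 x 35 mm, not part of the job; leave it alone. Origin: centre of its underside.
- brush: Brush lying on the bench, not part of the job; leave it alone. Origin: on its underside, near its middle, x along its length.

How it is judged:
By the outcome, as a careful person would: the job done as asked, in the order asked, and still so for the second after the job is handed in, with the robot touching nothing.
Of bush1, bush2, bush3 only 1 to 3 are there at a start; the rules pass over those that are not, and their reading is None.
At some moment in a run one of pail may be knocked a few centimetres aside while the robot is not near it.
It also fails if it takes over 210 s, if anything falls off the work surface, if the arm or the gripper's body presses on something with over 40 N, if the wrist force passes 120 N, or if a joint passes its speed limit or range.

## Working session

There is one attempt and no reset: what is moved stays moved. The work goes in short steps, Python scripts to look and compute and a tool call to move; the robot and the scene stay as the last step left them, time stands still between calls to the robot, and variables do not carry over. Pictures are saved under pics/ and viewed, and the job is handed in when it is done.

Besides the shell and the picture viewer there is one more tool, called by a JSON object that holds its "fn" and its "kwargs", one argument or row to a line. apply_moves: Moves the arm, as the interface text tells. Its arguments: {"type":"object","properties":{"moves":{"type":"array"}},"required":["moves"]}

```bash
ls; mkdir -p pics; cat > h.py <<'E'
import numpy as np, cv2
from rig import arm, viewer, ticket, finder
def snap(cam,name):
    im=viewer.snapshot(cam); cv2.imwrite(f'pics/{name}.png',im[:,:,::-1]); return im
def ray(cam,u,v):
    c=viewer.get_calibration(cam); R=np.array(c['R']);t=np.array(c['t'])
    x=(u-c['cx'])/c['fx'];y=(v-c['cy'])/c['fy']
    rd=np.hypot(x,y); r=rd
    for _ in range(50): r=rd/(1+c['k1']*r*r)
    s=r/rd if rd>0 else 1
    d=R.T@np.array([x*s,y*s,1]); o=-R.T@t
    return o,d/np.linalg.norm(d)
def atz(cam,u,v,z):
    o,d=ray(cam,u,v); return o+d*(z-o[2])/d[2]
def proj(cam,X):
    c=viewer.get_calibration(cam); p=np.array(c['R'])@np.array(X)+np.array(c['t'])
    x,y=p[0]/p[2],p[1]/p[2]; f=1+c['k1']*(x*x+y*y)
    return np.array([c['cx']+c['fx']*x*f,c['cy']+c['fy']*y*f])
def tri(a,b):
    (o1,d1),(o2,d2)=a,b
    A=np.stack([d1,-d2],1); s=np.linalg.lstsq(A,o2-o1,rcond=None)[0]
    p,q=o1+s[0]*d1,o2+s[1]*d2
    return (p+q)/2,np.linalg.norm(p-q)
E
python3 - <<'E'
from h import *
for c in('side','top'):
    snap(c,c+'0'); k=viewer.get_calibration(c); print(c,k, -np.array(k['R']).T@np.array(k['t']))
s=arm.get_state();print(s)
E
```

```text
pics
side {'fx': 479.9676716951961, 'fy': 479.9676716951961, 'cx': 286.4176496044742, 'cy': 211.3028882668031, 'k1': 0.03682132919215891, 'R': array([[-0.69179084, -0.72201418,  0.0109977 ],
       [-0.47457664,  0.4431265 , -0.76053659],
       [ 0.54424484, -0.5313515 , -0.64920192]]), 't': array([0.37486132, 0.38516789, 1.60557232])} [-0.43170713  0.95310036  1.3311523 ]
top {'fx': 420.60709289811587, 'fy': 420.60709289811587, 'cx': 279.54473416691786, 'cy': 209.28739560131865, 'k1': -0.006450143811804243, 'R': array([[ 0.02367909, -0.99957958, -0.01673198],
       [-0.99508424, -0.02195615, -0.09656755],
       [ 0.09615958,  0.01893636, -0.99518579]]), 't': array([-2.53809860e-04,  5.72666026e-01,  1.71740636e+00])} [ 0.40471188 -0.02020159  1.76443511]
{'clock': 0.1, 'joint_pos': array([ 1.3029845 ,  0.46835205, -0.01158099,  1.60355007,  0.00599367,
        1.07138854, -0.05628535]), 'joint_vel': array([ 0.00088645, -0.00208942,  0.00103322, -0.00123267, -0.00045269,
        0.00052554, -0.00196729]), 'effort': array([ 4.57818078e-04, -5.33526921e+01,  2.11500807e-02, -2.51968539e+01,
        1.14311330e-02,  4.28201442e-03, -4.39364129e-06]), 'position': array([ 0.14471517, -0.63317934,  0.24138504]), 'tcp_rot': array([-3.13993342e+00,  1.22628683e-04,  2.24739707e-01]), 'force': array([-0.08802486,  0.01802854, -0.21736726]), 'moment': array([ 0.05115449, -0.04966691,  0.01717114]), 'finger_gap': 1.0015899573579659}
```

View pics/side0.png

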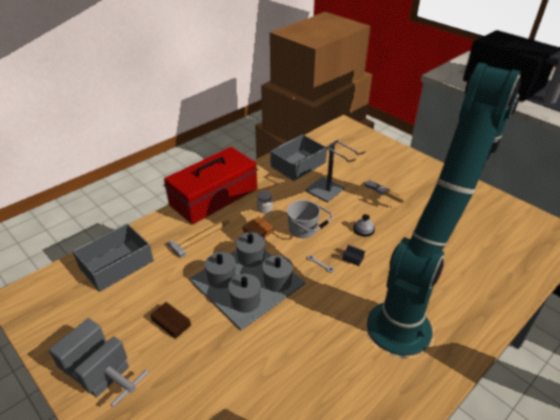

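View pics/top0.png

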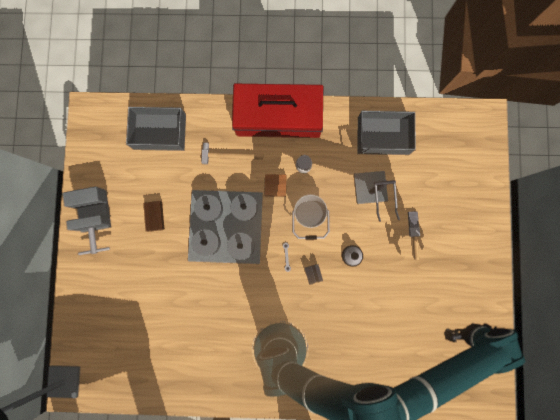

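```bash
python3 - <<'E'
from h import *
for n in ['tub1','lid1_knob','rest_top','pail','bail_grip','saddle','plunger_top','wrench','jar','gaugebox','brush']:
    for c in('top','side'):
        for r in finder.find_in(c,n)[:5]:
            print(n,c,round(r['p'],2),np.round(r['rect'],1))
print(arm.get_state()['clock'])
E
```

```text
tub1 side 0.95 [263.4 273.5 290.5 288.5]
tub1 side 0.81 [206.4 266.8 236.8 288.6]
tub1 side 0.79 [230.2 292.5 261.7 315.1]
tub1 side 0.61 [237.1 247.8 264.5 268.3]
lid1_knob top 0.9 [193.8 193.3 223.8 221. ]
lid1_knob top 0.71 [305.  235.7 315.8 237.7]
lid1_knob top 0.51 [282.5 240.9 292.  274. ]
lid1_knob side 0.93 [207.3 255.8 236.6 275.6]
rest_top top 0.62 [266.7 174.5 284.6 197.5]
rest_top top 0.35 [285.4 244.1 289.  272.2]
rest_top side 0.57 [246.5 216.  273.9 235.9]
pail side 0.64 [285.4 199.1 329.8 238.1]
bail_grip top 0.59 [293.5 212.2 326.6 239.5]
bail_grip top 0.16 [194.6 230.5 217.1 256.1]
bail_grip side 0.57 [289.4 208.7 334.  231.2]
bail_grip side 0.4 [238.1 249.2 261.9 265.8]
saddle top 0.92 [355.1 172.  395.9 202.6]
saddle side 0.79 [305.1 141.8 345.  200.7]
saddle side 0.4 [261.9 275.9 292.8 288.5]
plunger_top side 0.59 [362.9 213.1 367.1 224.3]
wrench top 0.42 [285.7 240.2 289.8 274.2]
wrench side 0.64 [304.8 254.6 333.3 275.2]
jar top 0.81 [294.6 157.  311.  172.1]
jar top 0.16 [229.8 195.8 256.5 220.1]
jar side 0.74 [255.3 192.8 272.5 213.7]
jar side 0.58 [364.3 214.7 367.7 221.3]
gaugebox top 0.9 [143.5 199.6 163.3 236.1]
gaugebox side 0.79 [149.3 302.2 191.1 337.7]
gaugebox side 0.64 [290.9 205.6 333.3 231.8]
brush top 0.56 [409.9 212.6 417.3 257.6]
brush side 0.6 [365.1 179.5 407.8 202.1]
1.2
```

```bash
python3 - <<'E'
import cv2
a=cv2.imread('pics/top0.png'); cv2.imwrite('pics/t1.png',cv2.resize(a[150:290,130:430],(800,373),interpolation=cv2.INTER_CUBIC))
a=cv2.imread('pics/side0.png'); cv2.imwrite('pics/s1.png',cv2.resize(a[130:330,180:420],(720,600),interpolation=cv2.INTER_CUBIC))
E
```

```text
(no output)
```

View pics/t1.png

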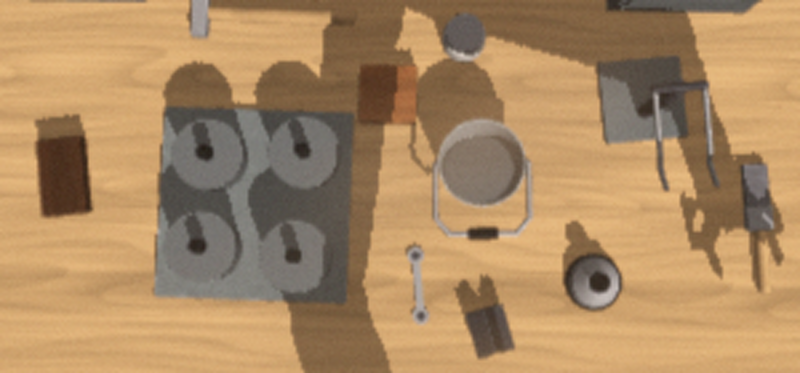

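View pics/s1.png

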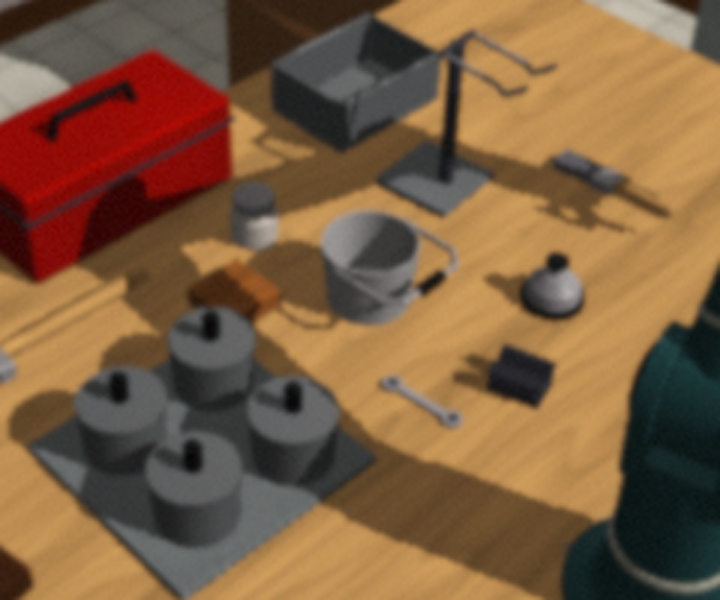

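```bash
cat > m.py <<'E'
from h import *
def T(u,v): return (130+u/2.6667-.3,150+v/2.6643-.3)
def S(u,v): return (180+u/3-.33,130+v/3-.33)
if __name__=='__main__':
    P={'B':((303,149),(211,324)),'A':((205,151),(120,385)),'D':((293,255),(293,396)),'C':((197,245),(193,454)),
    'bailgrip':((483,233),(432,284)),'plunger':((600,281),(557,261)),'prongR tip':((716,185),(553,67)),'prongL tip':((665,187),(524,90)),'jar':((464,33),(256,196))}
    for k,(t,s) in P.items():
        X,e=tri(ray('top',*T(*t)),ray('side',*S(*s))); print(k,np.round(X,4),round(e,4))
    for k,z in [('B',.12),('A',.12),('C',.12),('D',.12)]:
        print(k,np.round(atz('top',*T(*P[k][0]),z),4),np.round(atz('side',*S(*P[k][1]),.116),4))
    # pail rim
    print('pail rim c',np.round(atz('top',*T(482,162),.1),4),'grip',np.round(atz('top',*T(483,233),.092),4))
    for n,p in {'rest':(387,94),'base':(643,100),'postbase':(655,105)}.items(): print(n,np.round(atz('top',*T(*p),.03 if n=='rest' else 0),4))
    for n,p in {'tipL':(665,187),'tipR':(716,185),'eL':(656,94),'eR':(706,86)}.items(): print(n,np.round(atz('top',*T(*p),.235),4))
E
python3 m.py
```

```text
B [0.5758 0.1549 0.11  ] 0.0005
A [0.5692 0.3003 0.1112] 0.0013
D [0.4183 0.1645 0.1104] 0.0009
C [0.4295 0.3065 0.1112] 0.0014
bailgrip [ 0.4574 -0.116   0.0872] 0.0022
plunger [ 0.3907 -0.2938  0.0631] 0.0004
prongR tip [ 0.5255 -0.4177  0.2515] 0.0018
prongL tip [ 0.5208 -0.3507  0.2476] 0.0001
jar [ 0.7626 -0.0832  0.0725] 0.0036
B [0.5749 0.154  0.12  ] [0.5706 0.1587 0.116 ]
A [0.5688 0.2991 0.12  ] [0.5647 0.3025 0.116 ]
C [0.4299 0.3053 0.12  ] [0.4255 0.3086 0.116 ]
D [0.4186 0.1637 0.12  ] [0.4141 0.1678 0.116 ]
pail rim c [ 0.5634 -0.1113  0.1   ] grip [ 0.4581 -0.115   0.092 ]
rest [0.6736 0.0349 0.03  ]
base [ 0.6772 -0.3698  0.    ]
postbase [ 0.6696 -0.3888  0.    ]
tipL [ 0.5218 -0.3534  0.235 ]
tipR [ 0.5261 -0.4226  0.235 ]
eL [ 0.6497 -0.341   0.235 ]
eR [ 0.6622 -0.4094  0.235 ]
```

{"fn": "apply_moves", "kwargs": {
  "moves": [0, 0, -1.5, 0, 0, -8.57, 1, 0, 0, -1.5, 0, 0, -8.57, 1, 0, 0, -1.5, 0, 0, -8.57, 1, 0, 0, -1.5, 0, 0, -8.57, 1, 0, 0, -1.5, 0, 0, -8.57, 1, 0, 0, -1.5, 0, 0, -8.57, 1, 0, 0, -1.5, 0, 0, -8.57, 1, 0, 0, -1.5, 0, 0, -8.57, 1, 0, 0, 0, 0, 0, -8.57, 1]
}}

```text
clock: 2.1
position: [0.1451, -0.6345, 0.365]
tcp_rot: [3.141, 0.004, 1.577]
force: [0.2, -0.3, -0.6]
finger_gap: 1.001
```

{"fn": "apply_moves", "kwargs": {
  "moves": [3.3, 2.75, 0, 0, 0, 0, 1, 3.3, 2.75, 0, 0, 0, 0, 1, 3.3, 2.75, 0, 0, 0, 0, 1, 3.3, 2.75, 0, 0, 0, 0, 1, 3.3, 2.75, 0, 0, 0, 0, 1, 3.3, 2.75, 0, 0, 0, 0, 1, 3.3, 2.75, 0, 0, 0, 0, 1, 3.3, 2.75, 0, 0, 0, 0, 1, 3.3, 2.75, 0, 0, 0, 0, 1, 3.3, 2.75, 0, 0, 0, 0, 1]
}}

```text
clock: 3.1
position: [0.4206, -0.3022, 0.3626]
tcp_rot: [3.141, 0.001, 1.571]
force: [0.5, -0.7, 0.2]
finger_gap: 1.0
```

{"fn": "apply_moves", "kwargs": {
  "moves": [4.2, 0, 0, 0, 0, 0, 1, 4.2, 0, 0, 0, 0, 0, 1, 4.2, 0, 0, 0, 0, 0, 1, 4.2, 0, 0, 0, 0, 0, 1, 4.2, 0, 0, 0, 0, 0, 1, 4.2, 0, 0, 0, 0, 0, 1, 4.2, 0, 0, 0, 0, 0, 1, 4.2, 0, 0, 0, 0, 0, 1, 4.2, 0, 0, 0, 0, 0, 1, 4.2, 0, 0, 0, 0, 0, 1, 4.2, 0, 0, 0, 0, 0, 1, 0, 0, 0, 0, 0, 0, 1]
}}

```text
clock: 4.3
position: [0.4185, 0.1641, 0.3629]
tcp_rot: [3.141, -0.003, 1.58]
force: [-0.7, 0.3, -0.0]
finger_gap: 1.001
```

{"fn": "apply_moves", "kwargs": {
  "moves": [0, 0, 4.2, 0, 0, 0, 1, 0, 0, 4.2, 0, 0, 0, 1, 0, 0, 4.2, 0, 0, 0, 1, 0, 0, 4.2, 0, 0, 0, 1, 0, 0, 4.2, 0, 0, 0, 1, 0, 0, 4.0, 0, 0, 0, 1, 0, 0, 0, 0, 0, 0, 1]
}}

```text
clock: 5.0
position: [0.4166, 0.1565, 0.1084]
tcp_rot: [-3.132, 0.003, 1.571]
force: [0.0, -1.0, 0.6]
finger_gap: 1.003
```

```bash
python3 - <<'E'
from h import *
a=snap('side','s2'); s=arm.get_state(); print(s['position'],s['tcp_rot'])
cv2.imwrite('pics/s2z.png',cv2.resize(a[130:330,180:420,::-1],(720,600),interpolation=cv2.INTER_CUBIC))
E
```

```text
[0.41839355 0.15769741 0.11100771] [-3.13670544e+00  1.05583878e-03  1.57137029e+00]
```

View pics/s2z.png

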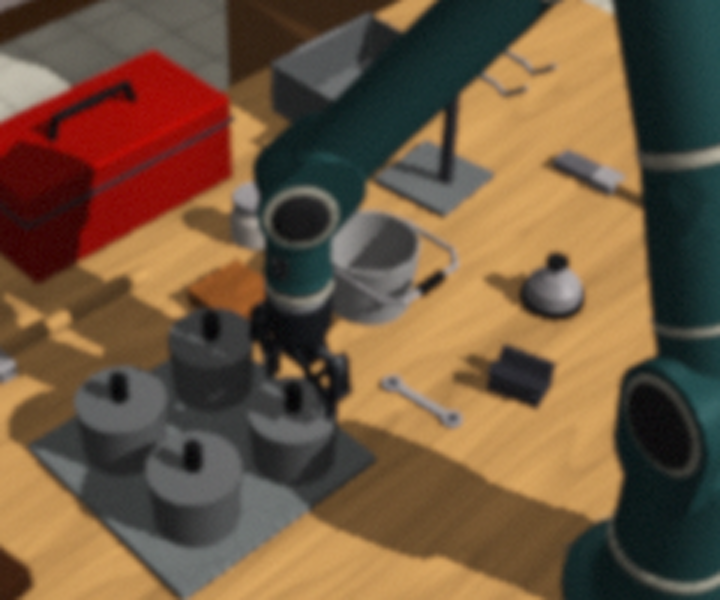

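{"fn": "apply_moves", "kwargs": {
  "moves": [0.6, 0, 0, 0, 0, 0, 1, 0, 0, 0, 0, 0, 0, -1, 0, 0, 0, 0, 0, 0, -1, 0, 0, 0, 0, 0, 0, -1, 0, 0, 0, 0, 0, 0, -1, 0, 0, 0, 0, 0, 0, -1]
}}

```text
clock: 5.65
position: [0.4201, 0.1642, 0.1129]
tcp_rot: [3.141, 0.001, 1.571]
force: [-0.3, -1.1, 5.9]
finger_gap: 0.234
```

```bash
python3 - <<'E'
from h import *
s=arm.get_state(); print(s['position'],s['tcp_rot'],s['finger_gap'],s['force'])
E
```

```text
[0.42007713 0.16420431 0.11290934] [3.14077033e+00 6.06392531e-04 1.57055324e+00] 0.23431481096335804 [-0.28124585 -1.12331423  5.8883938 ]
```

{"fn": "apply_moves", "kwargs": {
  "moves": [0, 0, -2, 0, 0, 0, -1, 0, 0, -3, 0, 0, 0, -1, 0, 0, -3, 0, 0, 0, -1, -1.85, 3.6, 0, 0, 0, 0, -1, -1.85, 3.6, 0, 0, 0, 0, -1, -1.85, 3.6, 0, 0, 0, 0, -1, -1.85, 3.6, 0, 0, 0, 0, -1, -1.85, 3.6, 0, 0, 0, 0, -1, -1.85, 3.6, 0, 0, 0, 0, -1, -1.85, 3.6, 0, 0, 0, 0, -1, 0, 0, 0, 0, 0, 0, -1]
}}

```text
clock: 6.75
position: [0.6755, 0.0298, 0.1908]
tcp_rot: [3.141, 0.001, 1.564]
force: [0.2, 0.3, -1.2]
finger_gap: 0.238
```

```bash
cat > look.py <<'E'
import sys
from h import *
n=sys.argv[1]
a=snap('side','s'+n); b=snap('top','t'+n); s=arm.get_state(); print(s['clock'],s['position'],s['tcp_rot'],s['finger_gap'])
A=cv2.resize(a[130:330,180:420],(480,400),interpolation=cv2.INTER_CUBIC)
B=cv2.resize(b[150:290,180:430],(714,400),interpolation=cv2.INTER_CUBIC)[:,:310]
cv2.imwrite('pics/c'+n+'.png',np.hstack([A,B])[:,:,::-1])
E
python3 look.py 3
```

```text
6.85 [0.6715766  0.03438005 0.19122407] [-3.13976532e+00 -6.96032084e-04  1.56941975e+00] 0.23857443909816736
```

View pics/c3.png

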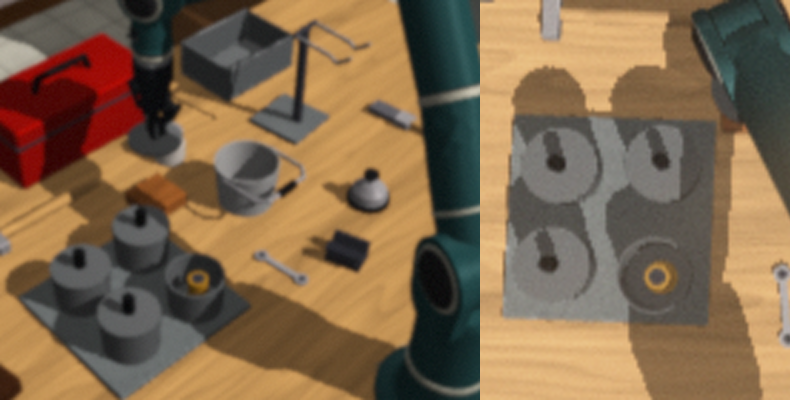

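```bash
python3 - <<'E'
from h import *
t=(180+177/2.857-.3,150+276/2.857-.3); s=(180+199/2-.25,130+281/2-.25)
print(atz('top',*t,.076),tri(ray('top',*t),ray('side',*s)))
im=cv2.imread('pics/t3.png').astype(int)
m=(im[:,:,2]-im[:,:,0]>60); m[:, :180]=0; 
ys,xs=np.nonzero(m[225:265,220:262]); print(xs.mean()+220,ys.mean()+225,len(xs)); print(atz('top',xs.mean()+220,ys.mean()+225,.07))
E
```

```text
[0.41556226 0.16017468 0.076     ] (array([0.41454625, 0.16020882, 0.06649104]), np.float64(0.002906246329584037))
240.92660550458714 252.25688073394497 109
[0.39173476 0.1629681  0.07      ]
```

{"fn": "apply_moves", "kwargs": {
  "moves": [0.05, 0.2, 4, 0, 0, 0, -1, 0, 0, 4, 0, 0, 0, -1, 0, 0, 3, 0, 0, 0, -1, 0, 0, 1.5, 0, 0, 0, -1, 0, 0, 0.3, 0, 0, 0, -1, 0, 0, 0, 0, 0, 0, -1, 0, 0, 0, 0, 0, 0, 1, 0, 0, 0, 0, 0, 0, 1, 0, 0, 0, 0, 0, 0, 1]
}}

```text
clock: 7.75
position: [0.6745, 0.0354, 0.0657]
tcp_rot: [3.139, 0.0, 1.571]
force: [-0.5, 0.6, 0.1]
finger_gap: 0.74
```

{"fn": "apply_moves", "kwargs": {
  "moves": [0, 0, -4, 0, 0, 0, 1, 0, 0, -4.5, 0, 0, 0, 1, 0, 0, -4, 0, 0, 0, 0.2, 1.78, -3.7, 0, 0, 0, 0, 0.2, 1.78, -3.7, 0, 0, 0, 0, 0.2, 1.78, -3.7, 0, 0, 0, 0, 0.2, 1.78, -3.7, 0, 0, 0, 0, 0.2, 1.78, -3.7, 0, 0, 0, 0, 0.2, 1.78, -3.7, 0, 0, 0, 0, 0.2, 1.78, -3.7, 0, 0, 0, 0, 0.2, 0, 0, 4, 0, 0, 0, 0.2, 0, 0, 0, 0, 0, 0, 0.2]
}}

```text
clock: 8.95
position: [0.4122, 0.159, 0.1474]
tcp_rot: [-3.137, 0.003, 1.573]
force: [-0.4, -0.6, 0.3]
finger_gap: 0.599
```

```bash
python3 look.py 4
```

```text
9.05 [0.41509199 0.16001651 0.14976979] [-3.14107605e+00 -5.93346786e-05  1.57090965e+00] 0.59985255219244
```

View pics/c4.png

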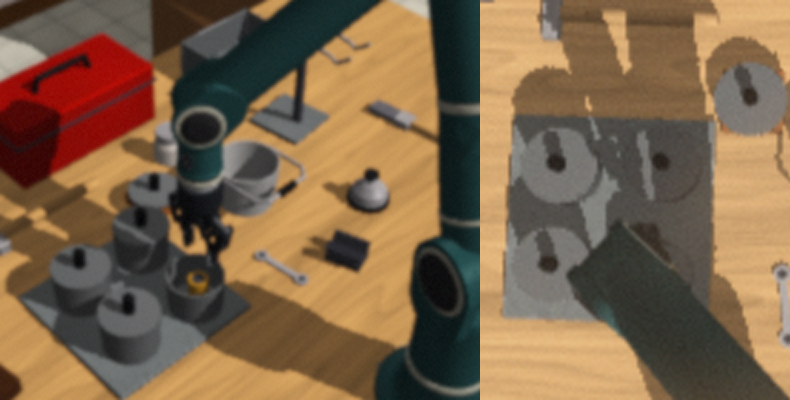

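{"fn": "apply_moves", "kwargs": {
  "moves": [0, 0, 3, 0, 0, 0, 0.2, 0, 0, 3, 0, 0, 0, 0.2, 0, 0, 2.5, 0, 0, 0, 0.2, 0, 0, 1.3, 0, 0, 0, 0.2, 0, 0, 0, 0, 0, 0, 0.2, 0, 0, 0, 0, 0, 0, -1, 0, 0, 0, 0, 0, 0, -1, 0, 0, 0, 0, 0, 0, -1, 0, 0, 0, 0, 0, 0, -1]
}}

```text
clock: 9.95
position: [0.4163, 0.1604, 0.0525]
tcp_rot: [3.139, -0.001, 1.57]
force: [-0.1, -0.2, 5.0]
finger_gap: 0.402
```

{"fn": "apply_moves", "kwargs": {
  "moves": [0, 0, -3, 0, 0, 0, -1, 0, 0, -4.2, 0, 0, 0, -1, 0, 0, -4.2, 0, 0, 0, -1, -4.2, 2.1, 0, 0, 0, 0, -1, -4.2, 2.1, 0, 0, 0, 0, -1, -4.2, 2.1, 0, 0, 0, 0, -1, -4.2, 2.1, 0, 0, 0, 0, -1, -4.2, 2.1, 0, 0, 0, 0, -1, -4.2, 2.1, 0, 0, 0, 0, -1, -4.2, 2.1, 0, 0, 0, 0, -1, 0, 0, 0, 0, 0, 0, -1]
}}

```text
clock: 11.05
position: [0.5636, -0.1428, 0.165]
tcp_rot: [3.14, 0.003, 1.559]
force: [-0.3, -0.6, -2.6]
finger_gap: 0.407
```

```bash
sed -i 's/\[:,:310\]/[:,200:510]/' look.py; python3 look.py 5
```

```text
11.15 [ 0.5617383  -0.13549174  0.16512354] [-3.14124107e+00 -9.80277294e-04  1.56738264e+00] 0.41004551244357335
```

View pics/c5.png

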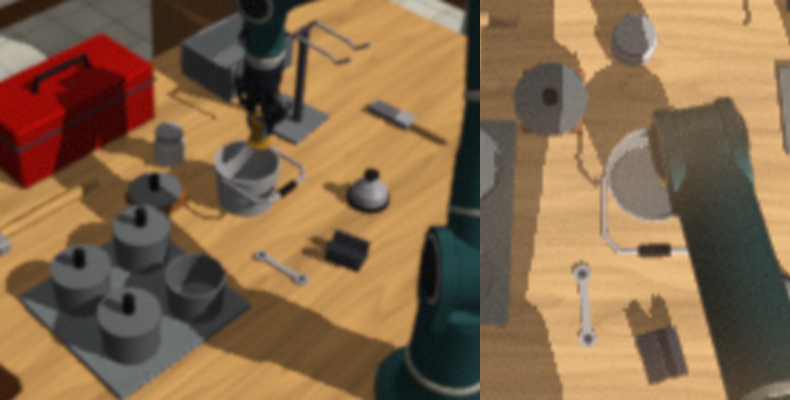

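{"fn": "apply_moves", "kwargs": {
  "moves": [0, 0.1, 4, 0, 0, 0, -1, 0, 0, 3.5, 0, 0, 0, -1, 0, 0, 2.5, 0, 0, 0, -1, 0, 0, 1.5, 0, 0, 0, -1, 0, 0, 0, 0, 0, 0, -1, 0, 0, 0, 0, 0, 0, 0.04, 0, 0, 0, 0, 0, 0, 0.04, 0, 0, 0, 0, 0, 0, 0.04]
}}

```text
clock: 11.95
position: [0.5641, -0.1333, 0.0521]
tcp_rot: [3.138, 0.0, 1.572]
force: [-0.9, 2.9, 1.7]
finger_gap: 0.52
```

{"fn": "apply_moves", "kwargs": {
  "moves": [0, 0, -3, 0, 0, 0, 0.04, 0, 0, -4.5, 0, 0, 0, 0.04, 0, 0, -4.5, 0, 0, 0, 1, 3.38, 2.22, 0, 0, 0, 0, 1, 3.38, 2.22, 0, 0, 0, 0, 1, 3.38, 2.22, 0, 0, 0, 0, 1, 3.38, 2.22, 0, 0, 0, 0, 1, 3.38, 2.22, 0, 0, 0, 0, 1, 0, 0, 3, 0, 0, 0, 1, 0, 0, 0, 0, 0, 0, 1]
}}

```text
clock: 12.95
position: [0.6722, 0.0353, 0.1376]
tcp_rot: [-3.137, 0.001, 1.573]
force: [-0.9, -1.0, 0.3]
finger_gap: 1.001
```

```bash
python3 look.py 6; python3 -c "
from m import *
print(atz('top',180+(550-480+200)/2.857-.3,150+97/2.857-.3,.07))"
```

```text
13.05 [0.67357172 0.03362847 0.14044456] [-3.14075440e+00  1.25348992e-03  1.56975033e+00] 1.0005979044813407
[0.67283401 0.03627266 0.07      ]
```

View pics/c6.png

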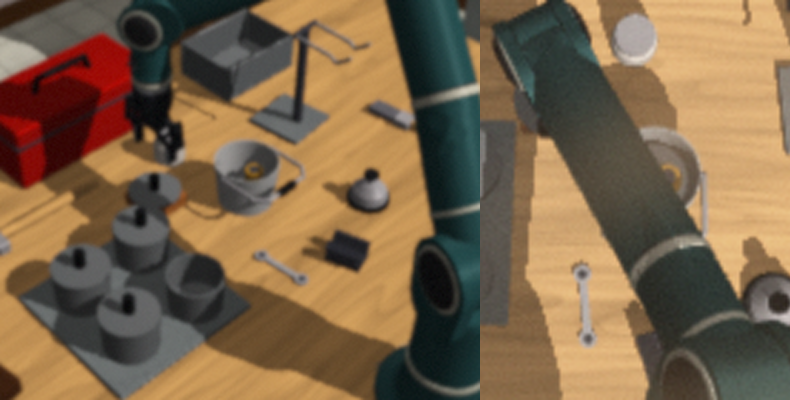

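{"fn": "apply_moves", "kwargs": {
  "moves": [0.15, 0, 3, 0, 0, 0, 1, 0, 0, 3, 0, 0, 0, 1, 0, 0, 1.5, 0, 0, 0, 1, 0, 0, 0, 0, 0, 0, 1, 0, 0, 0, 0, 0, 0, -1, 0, 0, 0, 0, 0, 0, -1, 0, 0, 0, 0, 0, 0, -1, 0, 0, 0, 0, 0, 0, -1]
}}

```text
clock: 13.85
position: [0.6743, 0.0366, 0.0663]
tcp_rot: [3.14, 0.0, 1.571]
force: [-0.4, -0.6, -0.5]
finger_gap: 0.333
```

{"fn": "apply_moves", "kwargs": {
  "moves": [0, 0, 0, 0, 0, 0, -1, 0, 0, -3.5, 0, 0, 0, -1, 0, 0, -4.5, 0, 0, 0, -1, 0, 0, -4.5, 0, 0, 0, -1, 1.84, -3.63, 0, 0, 0, 0, -1, 1.84, -3.63, 0, 0, 0, 0, -1, 1.84, -3.63, 0, 0, 0, 0, -1, 1.84, -3.63, 0, 0, 0, 0, -1, 1.84, -3.63, 0, 0, 0, 0, -1, 1.84, -3.63, 0, 0, 0, 0, -1, 1.84, -3.63, 0, 0, 0, 0, -1, 0, 0, 3, 0, 0, 0, -1]
}}

```text
clock: 15.05
position: [0.4175, 0.1685, 0.163]
tcp_rot: [3.135, -0.0, 1.577]
force: [0.8, -0.6, -0.3]
finger_gap: 0.238
```

{"fn": "apply_moves", "kwargs": {
  "moves": [0, 0, 0, 0, 0, 0, -1, 0, 0, 0, 0, 0, 0, -1]
}}

```text
clock: 15.25
position: [0.4199, 0.1652, 0.1605]
tcp_rot: [-3.141, 0.0, 1.571]
force: [0.7, -0.2, -0.0]
finger_gap: 0.235
```

```bash
python3 look.py 7
```

```text
15.35 [0.42077302 0.16534551 0.161022  ] [ 3.14066920e+00 -7.29346027e-04  1.56978152e+00] 0.23664999333840336
```

View pics/c7.png

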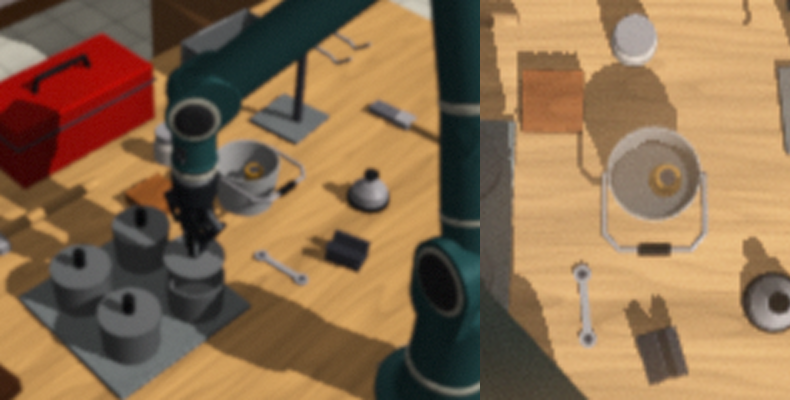

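{"fn": "apply_moves", "kwargs": {
  "moves": [0, 0, 2.5, 0, 0, 0, -1, 0, 0, 1.2, 0, 0, 0, -1, 0, 0, 0.7, 0, 0, 0, -1, 0, 0, 0.3, 0, 0, 0, -1, 0, 0, 0, 0, 0, 0, -1, 0, 0, 0, 0, 0, 0, 1, 0, 0, 0, 0, 0, 0, 1, 0, 0, 0, 0, 0, 0, 1, 0, 0, -3, 0, 0, 0, 1, 0, 0, -3.5, 0, 0, 0, 1]
}}

```text
clock: 16.35
position: [0.4186, 0.1651, 0.1779]
tcp_rot: [-3.137, -0.0, 1.571]
force: [1.4, -0.8, 0.5]
finger_gap: 0.997
```

{"fn": "apply_moves", "kwargs": {
  "moves": [-0.25, 3.86, 0, 0, 0, 0, 1, -0.25, 3.86, 0, 0, 0, 0, 1, -0.25, 3.86, 0, 0, 0, 0, 1, -0.25, 3.86, 0, 0, 0, 0, 1, 0, 0, 0, 0, 0, 0, 1, 0, 0, 0, 0, 0, 0, 1]
}}

```text
clock: 16.95
position: [0.5738, 0.1553, 0.1773]
tcp_rot: [-3.139, -0.001, 1.57]
force: [-1.1, 0.4, 0.1]
finger_gap: 0.998
```

```bash
sed -i 's/200:510/0:310/' look.py; python3 look.py 8
```

```text
17.05 [0.57271382 0.15569827 0.1778158 ] [-3.13991987e+00  1.04198763e-04  1.57217838e+00] 0.9987332975142936
```

View pics/c8.png

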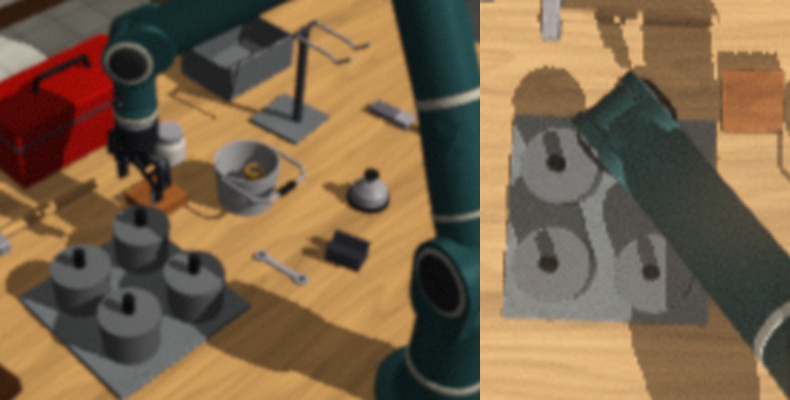

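{"fn": "apply_moves", "kwargs": {
  "moves": [-0.05, 0.2, 3.5, 0, 0, 0, 1, 0, 0, 2, 0, 0, 0, 1, 0, 0, 1.1, 0, 0, 0, 1, 0, 0, 0, 0, 0, 0, 1, 0, 0, 0, 0, 0, 0, -1, 0, 0, 0, 0, 0, 0, -1, 0, 0, 0, 0, 0, 0, -1, 0, 0, 0, 0, 0, 0, -1, 0, 0, 0, 0, 0, 0, -1]
}}

```text
clock: 17.95
position: [0.5764, 0.1549, 0.113]
tcp_rot: [3.141, 0.0, 1.571]
force: [-0.5, -1.0, 3.9]
finger_gap: 0.237
```

{"fn": "apply_moves", "kwargs": {
  "moves": [0, 0, -2, 0, 0, 0, -1, 0, 0, -3, 0, 0, 0, -1, 0, 0, -3, 0, 0, 0, -1, -3, 2.45, 0, 0, 0, 0, -1, -3, 2.45, 0, 0, 0, 0, -1, -3, 2.45, 0, 0, 0, 0, -1, -3, 2.45, 0, 0, 0, 0, -1, 0, 0, 0, 0, 0, 0, -1, 0, 0, 0, 0, 0, 0, -1]
}}

```text
clock: 18.85
position: [0.6741, 0.0337, 0.1915]
tcp_rot: [-3.14, -0.0, 1.569]
force: [0.3, 0.6, -0.9]
finger_gap: 0.242
```

```bash
python3 look.py 9
```

```text
18.95 [0.67330773 0.03619558 0.19213257] [-3.14082830e+00 -8.32432730e-04  1.57264876e+00] 0.23769031266306104
```

View pics/c9.png

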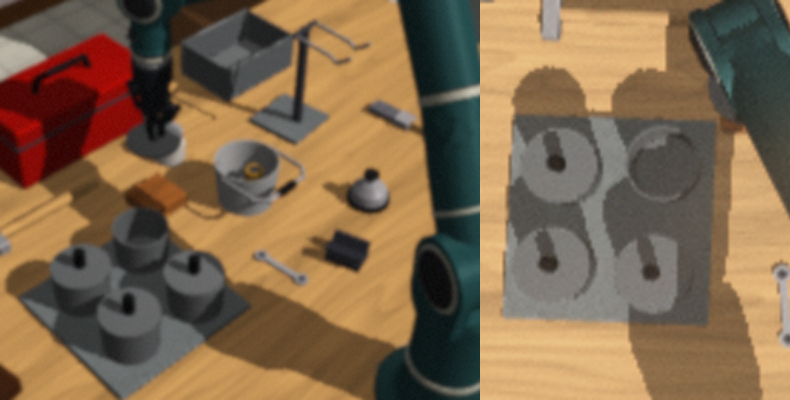

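```bash
python3 - <<'E'
import cv2,numpy as np
a=cv2.imread('pics/t9.png')[185:230,225:260];b=cv2.imread('pics/s9.png')[225:275,230:270]
A=cv2.convertScaleAbs(cv2.resize(a,(400,514),interpolation=cv2.INTER_CUBIC),alpha=1.8);B=cv2.convertScaleAbs(cv2.resize(b,(400,514),interpolation=cv2.INTER_CUBIC),alpha=1.8)
cv2.imwrite('pics/z9.png',np.hstack([A,B]))
E
```

```text
(no output)
```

View pics/z9.png

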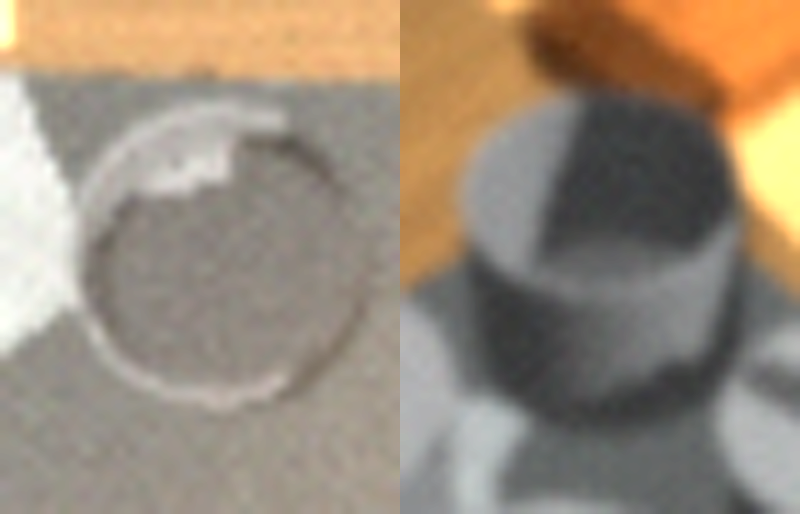

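{"fn": "apply_moves", "kwargs": {
  "moves": [3, -2.45, 0, 0, 0, 0, -1, 3, -2.45, 0, 0, 0, 0, -1, 3, -2.45, 0, 0, 0, 0, -1, 3, -2.45, 0, 0, 0, 0, -1, 0, 0, 3, 0, 0, 0, -1, 0, 0, 2.5, 0, 0, 0, -1, 0, 0, 0, 0, 0, 0, -1]
}}

```text
clock: 19.65
position: [0.5729, 0.1553, 0.1346]
tcp_rot: [-3.136, 0.002, 1.574]
force: [-0.5, -0.3, -1.2]
finger_gap: 0.239
```

{"fn": "apply_moves", "kwargs": {
  "moves": [0, 0, 1.2, 0, 0, 0, -1, 0, 0, 0.8, 0, 0, 0, -1, 0, 0, 0.4, 0, 0, 0, -1, 0, 0, 0, 0, 0, 0, -1, 0, 0, 0, 0, 0, 0, 1, 0, 0, 0, 0, 0, 0, 1, 0, 0, 0, 0, 0, 0, 1, 0, 0, -3, 0, 0, 0, 1, 0, 0, -3.5, 0, 0, 0, 1]
}}

```text
clock: 20.55
position: [0.5751, 0.1544, 0.1778]
tcp_rot: [-3.138, 0.0, 1.571]
force: [0.4, -0.1, 1.8]
finger_gap: 0.999
```

{"fn": "apply_moves", "kwargs": {
  "moves": [3.64, -0.15, 0, 0, 0, 0, 1, 3.64, -0.15, 0, 0, 0, 0, 1, 3.64, -0.15, 0, 0, 0, 0, 1, 3.64, -0.15, 0, 0, 0, 0, 1, 0, 0, 0, 0, 0, 0, 1, 0, 0, 0, 0, 0, 0, 1]
}}

```text
clock: 21.15
position: [0.5695, 0.3014, 0.1782]
tcp_rot: [-3.141, -0.0, 1.573]
force: [0.1, -0.1, 0.5]
finger_gap: 1.004
```

```bash
python3 look.py 10
```

```text
21.25 [0.57048365 0.2990298  0.17797156] [-3.14151580e+00  1.21185767e-03  1.56958735e+00] 1.0009157538602234
```

View pics/c10.png

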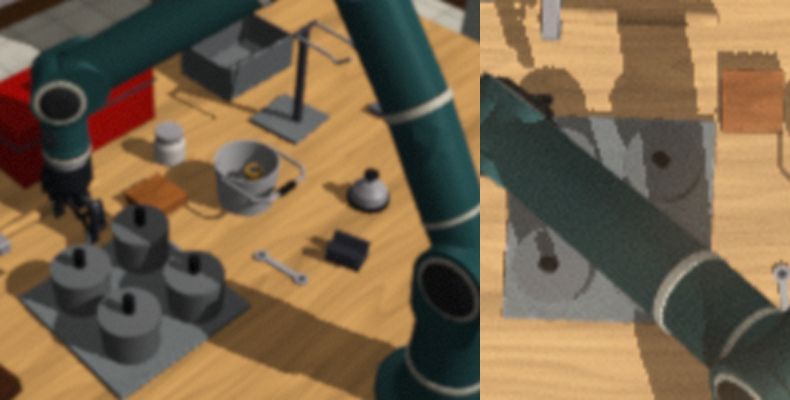

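{"fn": "apply_moves", "kwargs": {
  "moves": [0, 0, 3.5, 0, 0, 0, 1, 0, 0, 2, 0, 0, 0, 1, 0, 0, 1.1, 0, 0, 0, 1, 0, 0, 0, 0, 0, 0, 1, 0, 0, 0, 0, 0, 0, -1, 0, 0, 0, 0, 0, 0, -1, 0, 0, 0, 0, 0, 0, -1, 0, 0, 0, 0, 0, 0, -1, 0, 0, 0, 0, 0, 0, -1]
}}

```text
clock: 22.15
position: [0.5704, 0.3006, 0.1131]
tcp_rot: [3.141, -0.0, 1.571]
force: [-1.6, 0.1, 3.0]
finger_gap: 0.24
```

{"fn": "apply_moves", "kwargs": {
  "moves": [0, 0, -2, 0, 0, 0, -1, 0, 0, -3, 0, 0, 0, -1, 0, 0, -3, 0, 0, 0, -1, -3.79, 1.49, 0, 0, 0, 0, -1, -3.79, 1.49, 0, 0, 0, 0, -1, -3.79, 1.49, 0, 0, 0, 0, -1, -3.79, 1.49, 0, 0, 0, 0, -1, -3.79, 1.49, 0, 0, 0, 0, -1, -3.79, 1.49, 0, 0, 0, 0, -1, -3.79, 1.49, 0, 0, 0, 0, -1, 0, 0, 0, 0, 0, 0, -1]
}}

```text
clock: 23.25
position: [0.6765, 0.026, 0.1911]
tcp_rot: [3.141, 0.005, 1.56]
force: [0.9, -0.4, -0.8]
finger_gap: 0.236
```

```bash
python3 look.py 11
```

```text
23.35 [0.67442193 0.03365421 0.19174435] [-3.14083046e+00 -1.65693776e-04  1.56811476e+00] 0.2342651920340864
```

View pics/c11.png

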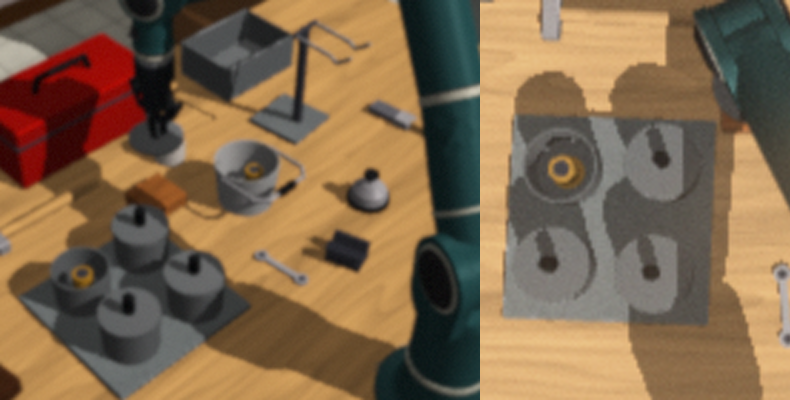

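```bash
python3 - <<'E'
from h import *
t=(180+82/2.857-.3,150+168/2.857-.3); s=(180+83/2-.25,130+275/2-.25)
print(atz('top',*t,.076),tri(ray('top',*t),ray('side',*s)), proj('top',[.5704,.3006,.091]), t)
E
```

```text
[0.56469332 0.29986677 0.076     ] (array([0.56496548, 0.30091821, 0.06773369]), np.float64(0.0014234639732210862)) [207.58456534 206.71603854] (208.40143507175358, 208.50294014700734)
```

{"fn": "apply_moves", "kwargs": {
  "moves": [0.1, 0, 4, 0, 0, 0, -1, 0, 0, 4, 0, 0, 0, -1, 0, 0, 3, 0, 0, 0, -1, 0, 0, 1.5, 0, 0, 0, -1, 0, 0, 0.3, 0, 0, 0, -1, 0, 0, 0, 0, 0, 0, -1, 0, 0, 0, 0, 0, 0, 1, 0, 0, 0, 0, 0, 0, 1, 0, 0, 0, 0, 0, 0, 1]
}}

```text
clock: 24.25
position: [0.6751, 0.036, 0.0656]
tcp_rot: [3.14, 0.0, 1.571]
force: [-0.9, 0.8, -0.7]
finger_gap: 0.739
```

{"fn": "apply_moves", "kwargs": {
  "moves": [0, 0, -4, 0, 0, 0, 1, 0, 0, -4.5, 0, 0, 0, 1, 0, 0, -4, 0, 0, 0, 0.2, 3.77, -1.58, 0, 0, 0, 0, 0.2, 3.77, -1.58, 0, 0, 0, 0, 0.2, 3.77, -1.58, 0, 0, 0, 0, 0.2, 3.77, -1.58, 0, 0, 0, 0, 0.2, 3.77, -1.58, 0, 0, 0, 0, 0.2, 3.77, -1.58, 0, 0, 0, 0, 0.2, 3.77, -1.58, 0, 0, 0, 0, 0.2, 0, 0, 4, 0, 0, 0, 0.2, 0, 0, 0, 0, 0, 0, 0.2]
}}

```text
clock: 25.45
position: [0.5609, 0.2996, 0.1459]
tcp_rot: [-3.136, 0.004, 1.574]
force: [-0.6, -1.4, 0.1]
finger_gap: 0.604
```

```bash
python3 look.py 12
```

```text
25.55 [0.56398774 0.2992694  0.14932981] [-3.14099181e+00  9.32249434e-04  1.57017548e+00] 0.6000732302991977
```

View pics/c12.png

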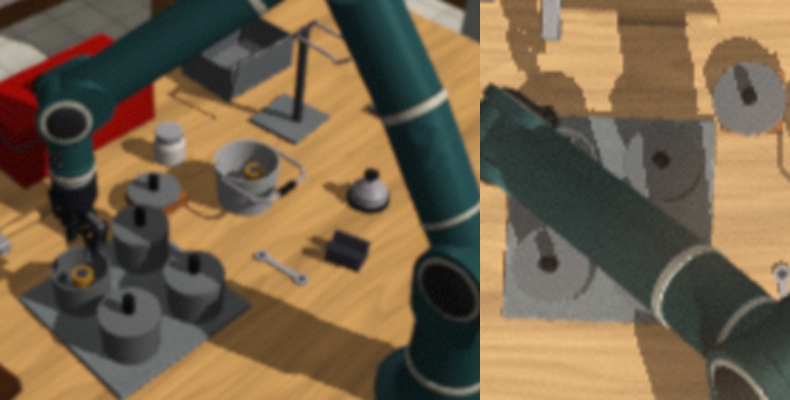

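{"fn": "apply_moves", "kwargs": {
  "moves": [0, 0, 3, 0, 0, 0, 0.2, 0, 0, 3, 0, 0, 0, 0.2, 0, 0, 2.5, 0, 0, 0, 0.2, 0, 0, 1.3, 0, 0, 0, 0.2, 0, 0, 0, 0, 0, 0, 0.2, 0, 0, 0, 0, 0, 0, -1, 0, 0, 0, 0, 0, 0, -1, 0, 0, 0, 0, 0, 0, -1, 0, 0, 0, 0, 0, 0, -1]
}}

```text
clock: 26.45
position: [0.5654, 0.3001, 0.0533]
tcp_rot: [3.138, -0.001, 1.57]
force: [0.2, -2.0, 6.3]
finger_gap: 0.402
```

{"fn": "apply_moves", "kwargs": {
  "moves": [0, 0, -4, 0, 0, 0, -1, 0, 0, -4.9, 0, 0, 0, -1, 0, 0, -4.9, 0, 0, 0, -1, -4.29, 0, 0, 0, 0, 0, -1, -4.29, 0, 0, 0, 0, 0, -1, -4.29, 0, 0, 0, 0, 0, -1, -4.29, 0, 0, 0, 0, 0, -1, -4.29, 0, 0, 0, 0, 0, -1, -4.29, 0, 0, 0, 0, 0, -1, -4.29, 0, 0, 0, 0, 0, -1, -4.29, 0, 0, 0, 0, 0, -1, -4.29, 0, 0, 0, 0, 0, -1]
}}

```text
clock: 27.65
position: [0.5634, -0.0883, 0.1897]
tcp_rot: [3.141, 0.0, 1.57]
force: [0.1, 0.1, -1.1]
finger_gap: 0.403
```

{"fn": "apply_moves", "kwargs": {
  "moves": [0, 0, 0, 0, 0, 0, -1]
}}

```text
clock: 27.75
position: [0.5632, -0.095, 0.1888]
tcp_rot: [-3.14, 0.004, 1.559]
force: [-0.8, 1.2, -2.8]
finger_gap: 0.407
```

```bash
sed -i 's/0:310/200:510/' look.py; python3 look.py 13
```

```text
27.85 [ 0.56351096 -0.08786668  0.18935842] [-3.14147062e+00  8.36080877e-05  1.56716747e+00] 0.40769300650983387
```

View pics/c13.png

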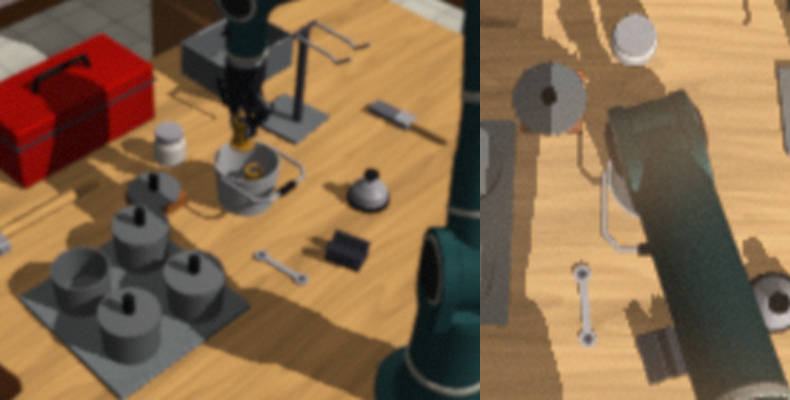

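{"fn": "apply_moves", "kwargs": {
  "moves": [0.2, 0, 4, 0, 0, 0, -1, 0, 0, 4, 0, 0, 0, -1, 0, 0, 3, 0, 0, 0, -1, 0, 0, 1.9, 0, 0, 0, -1, 0, 0, 0.8, 0, 0, 0, -1, 0, 0, 0, 0, 0, 0, -1]
}}

```text
clock: 28.45
position: [0.5636, -0.0832, 0.0519]
tcp_rot: [-3.14, -0.0, 1.572]
force: [-0.2, -0.8, -2.2]
finger_gap: 0.401
```

Good, no contact force. Release, retreat, go back to the rest lid.

{"fn": "apply_moves", "kwargs": {
  "moves": [0, 0, 0, 0, 0, 0, 0.04, 0, 0, 0, 0, 0, 0, 0.04, 0, 0, 0, 0, 0, 0, 0.04, 0, 0, -3, 0, 0, 0, 0.04, 0, 0, -4.5, 0, 0, 0, 0.04, 0, 0, -4.5, 0, 0, 0, 1, 2.98, 2.78, 0, 0, 0, 0, 1, 2.98, 2.78, 0, 0, 0, 0, 1, 2.98, 2.78, 0, 0, 0, 0, 1, 2.98, 2.78, 0, 0, 0, 0, 1, 0, 0, 3, 0, 0, 0, 1, 0, 0, 0, 0, 0, 0, 1]
}}

```text
clock: 29.65
position: [0.6727, 0.037, 0.139]
tcp_rot: [-3.136, -0.001, 1.574]
force: [-0.8, -0.9, -0.3]
finger_gap: 1.002
```

```bash
python3 look.py 14
```

```text
29.75 [0.67422617 0.03500913 0.14205856] [-3.13986663e+00 -1.11384890e-04  1.57105204e+00] 0.9989680318260044
```

View pics/c14.png

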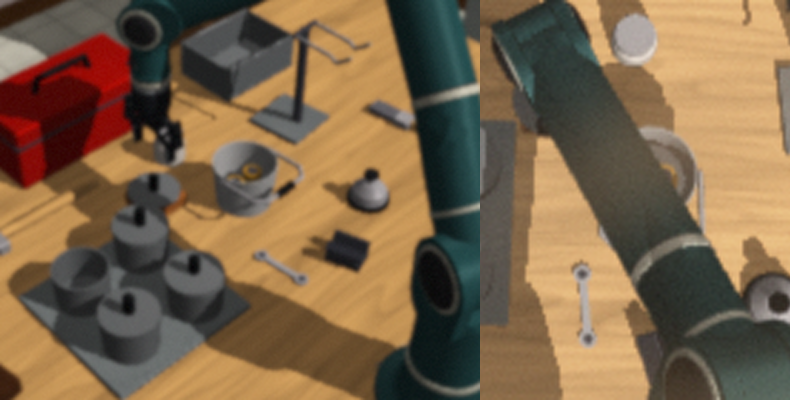

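{"fn": "apply_moves", "kwargs": {
  "moves": [0.1, 0, 3, 0, 0, 0, 1, 0, 0, 3, 0, 0, 0, 1, 0, 0, 1.6, 0, 0, 0, 1, 0, 0, 0, 0, 0, 0, 1, 0, 0, 0, 0, 0, 0, -1, 0, 0, 0, 0, 0, 0, -1, 0, 0, 0, 0, 0, 0, -1, 0, 0, 0, 0, 0, 0, -1, 0, 0, 0, 0, 0, 0, -1]
}}

```text
clock: 30.65
position: [0.6756, 0.0362, 0.0674]
tcp_rot: [3.14, 0.0, 1.571]
force: [0.2, -0.7, 4.8]
finger_gap: 0.235
```

{"fn": "apply_moves", "kwargs": {
  "moves": [0, 0, -3.5, 0, 0, 0, -1, 0, 0, -4.5, 0, 0, 0, -1, 0, 0, -4.5, 0, 0, 0, -1, 3.78, -1.5, 0, 0, 0, 0, -1, 3.78, -1.5, 0, 0, 0, 0, -1, 3.78, -1.5, 0, 0, 0, 0, -1, 3.78, -1.5, 0, 0, 0, 0, -1, 3.78, -1.5, 0, 0, 0, 0, -1, 3.78, -1.5, 0, 0, 0, 0, -1, 3.78, -1.5, 0, 0, 0, 0, -1, 0, 0, 3, 0, 0, 0, -1, 0, 0, 0, 0, 0, 0, -1]
}}

```text
clock: 31.85
position: [0.5673, 0.3006, 0.1581]
tcp_rot: [-3.136, 0.003, 1.574]
force: [0.0, -1.9, -1.2]
finger_gap: 0.234
```

{"fn": "apply_moves", "kwargs": {
  "moves": [0, 0, 0, 0, 0, 0, -1, 0, 0, 2.5, 0, 0, 0, -1, 0, 0, 1.2, 0, 0, 0, -1, 0, 0, 0.7, 0, 0, 0, -1, 0, 0, 0.4, 0, 0, 0, -1, 0, 0, 0, 0, 0, 0, -1, 0, 0, 0, 0, 0, 0, -1]
}}

```text
clock: 32.55
position: [0.5707, 0.2992, 0.1181]
tcp_rot: [3.14, 0.004, 1.569]
force: [-7.8, -9.5, 26.2]
finger_gap: 0.233
```

{"fn": "apply_moves", "kwargs": {
  "moves": [0, 0, -0.3, 0, 0, 0, -1, 0, 0, 0, 0, 0, 0, 1, 0, 0, 0, 0, 0, 0, 1, 0, 0, 0, 0, 0, 0, 1, 0, 0, -3, 0, 0, 0, 1, 0, 0, -3.5, 0, 0, 0, 1]
}}

```text
clock: 33.15
position: [0.569, 0.3, 0.1799]
tcp_rot: [-3.137, 0.001, 1.571]
force: [1.1, 0.1, 0.0]
finger_gap: 0.998
```

```bash
sed -i 's/200:510/0:310/' look.py; python3 look.py 15
```

```text
33.25 [0.57186391 0.30288379 0.18580057] [ 3.13530439 -0.00436203  1.57104362] 1.0003634470376968
```

View pics/c15.png

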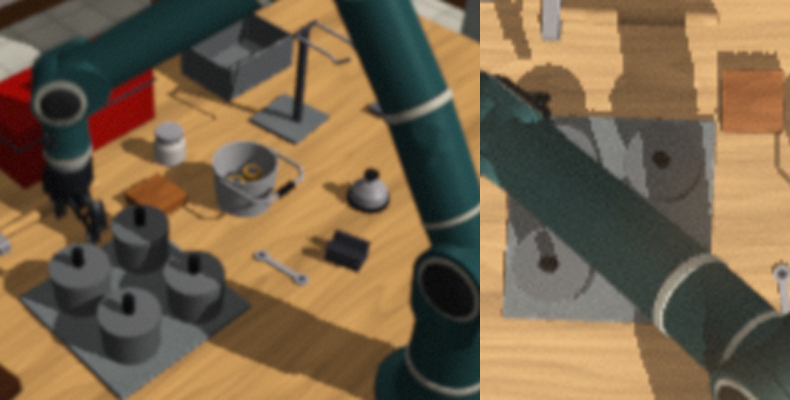

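{"fn": "apply_moves", "kwargs": {
  "moves": [0.12, -3.5, 0, 0, 0, 0, 1, 0.12, -3.5, 0, 0, 0, 0, 1, 0.12, -3.5, 0, 0, 0, 0, 1, 0.12, -3.5, 0, 0, 0, 0, 1, 0, 0, 0, 0, 0, 0, 1, 0, 0, 0, 0, 0, 0, 1]
}}

```text
clock: 33.85
position: [0.4298, 0.3055, 0.1811]
tcp_rot: [3.141, 0.0, 1.572]
force: [-0.6, 0.2, 0.1]
finger_gap: 1.001
```

```bash
python3 look.py 16; python3 - <<'E'
import cv2,numpy as np
o=[]
for n in('s9','s16'):
    a=cv2.imread(f'pics/{n}.png')[240:300,190:260]; o.append(cv2.resize(a,(395,340),interpolation=cv2.INTER_CUBIC))
cv2.imwrite('pics/z16.png',np.hstack(o))
E
```

```text
33.95 [0.43116847 0.30523466 0.18108617] [ 3.14126412e+00 -1.94559842e-04  1.56949683e+00] 0.997638004197495
```

View pics/c16.png

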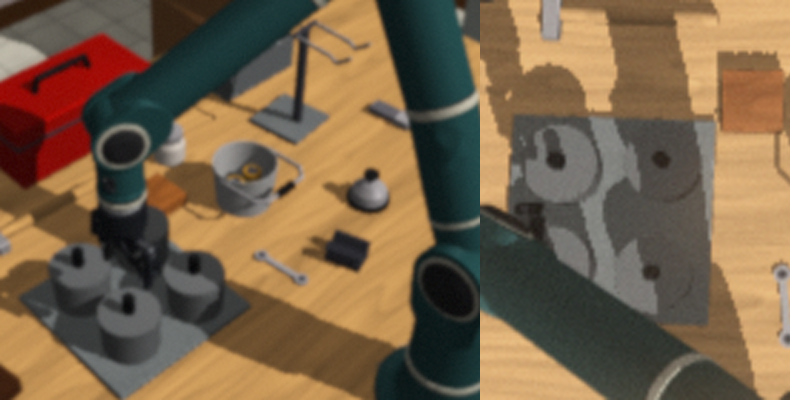

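View pics/z16.png

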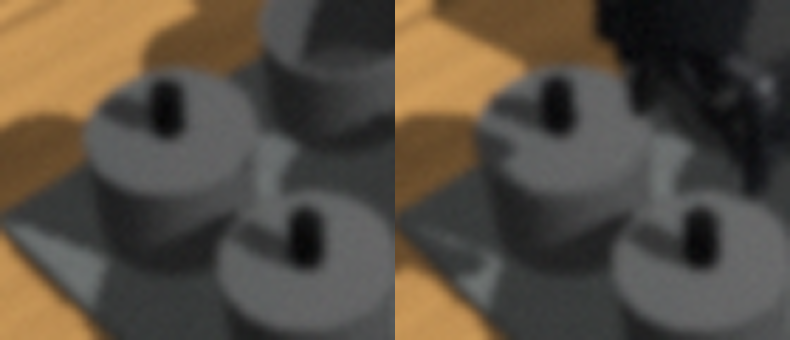

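```bash
python3 - <<'E'
import cv2,numpy as np
def cen(f,u,v,r=7):
    a=cv2.imread(f'pics/{f}.png',0).astype(float)[v-r:v+r+1,u-r:u+r+1]
    return a
for f0,f1,u,v in [('t9','t16',207,206),('s9','s16',219,260),('t9','t16',239,245),('s9','s16',277,263),('s9','s16',244,283)]:
    for f in(f0,f1):
        a=cen(f,u,v); w=np.clip(60-a,0,None); Y,X=np.mgrid[-7:8,-7:8]
        print(f,(u,v),round((w*X).sum()/w.sum(),2),round((w*Y).sum()/w.sum(),2),round(w.sum()))
E
python3 - <<'E'
import cv2
import sys; sys.path.insert(0,'.')
from h import *
import numpy as np
p=np.array([.5704,.3006,.111])
for c in('top','side'):
    for d in [(0,0,0),(.005,0,0),(0,.005,0),(0,0,.005)]: print(c,d,proj(c,p+d)-proj(c,p))
E
```

```text
t9 (207, 206) -0.61 0.36 422
t16 (207, 206) -0.81 -0.57 535
s9 (219, 260) -0.44 -0.95 1993
s16 (219, 260) -1.11 -1.42 1880
t9 (239, 245) 0.24 -0.48 123
t16 (239, 245) 0.78 -0.32 283
s9 (277, 263) -0.7 -1.06 1779
s16 (277, 263) -0.54 -1.4 2324
s9 (244, 283) -0.73 -0.99 2104
s16 (244, 283) -0.68 -0.98 2025
top (0, 0, 0) [0. 0.]
top (0.005, 0, 0) [ 0.05086947 -1.25350802]
top (0, 0.005, 0) [-1.25571778 -0.02748782]
top (0, 0, 0.005) [-0.23926714 -0.13137375]
side (0, 0, 0) [0. 0.]
side (0.005, 0, 0) [-0.87732142 -0.75061835]
side (0, 0.005, 0) [-1.14008761  0.70832341]
side (0, 0, 0.005) [-0.11322476 -0.99755471]
```

{"fn": "apply_moves", "kwargs": {
  "moves": [0.05, 0, 3.5, 0, 0, 0, 1, 0, 0, 2.2, 0, 0, 0, 1, 0, 0, 1.2, 0, 0, 0, 1, 0, 0, 0, 0, 0, 0, 1, 0, 0, 0, 0, 0, 0, -1, 0, 0, 0, 0, 0, 0, -1, 0, 0, 0, 0, 0, 0, -1, 0, 0, 0, 0, 0, 0, -1, 0, 0, 0, 0, 0, 0, -1]
}}

```text
clock: 34.85
position: [0.4303, 0.3061, 0.113]
tcp_rot: [3.14, -0.0, 1.571]
force: [-0.5, -0.0, 3.9]
finger_gap: 0.234
```

{"fn": "apply_moves", "kwargs": {
  "moves": [0, 0, -2, 0, 0, 0, -1, 0, 0, -3, 0, 0, 0, -1, 0, 0, -3, 0, 0, 0, -1, -3.39, 3.05, 0, 0, 0, 0, -1, -3.39, 3.05, 0, 0, 0, 0, -1, -3.39, 3.05, 0, 0, 0, 0, -1, -3.39, 3.05, 0, 0, 0, 0, -1, -3.39, 3.05, 0, 0, 0, 0, -1, -3.39, 3.05, 0, 0, 0, 0, -1, -3.39, 3.05, 0, 0, 0, 0, -1, -3.39, 3.05, 0, 0, 0, 0, -1, 0, 0, 0, 0, 0, 0, -1]
}}

```text
clock: 36.05
position: [0.6776, 0.0262, 0.191]
tcp_rot: [3.14, 0.004, 1.56]
force: [-0.3, -0.8, -0.4]
finger_gap: 0.235
```

```bash
python3 look.py 17
```

```text
36.15 [0.67409038 0.0333661  0.19148546] [-3.14046394e+00 -3.47878058e-04  1.56803116e+00] 0.23819510010033398
```

View pics/c17.png

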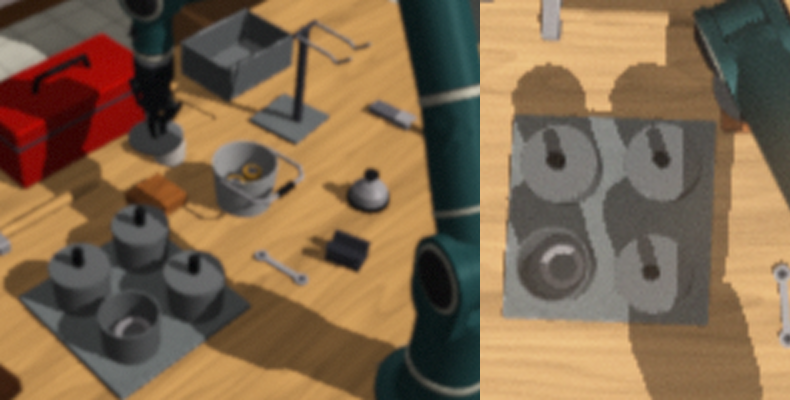

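{"fn": "apply_moves", "kwargs": {
  "moves": [3.39, -3.05, 0, 0, 0, 0, -1, 3.39, -3.05, 0, 0, 0, 0, -1, 3.39, -3.05, 0, 0, 0, 0, -1, 3.39, -3.05, 0, 0, 0, 0, -1, 3.39, -3.05, 0, 0, 0, 0, -1, 3.39, -3.05, 0, 0, 0, 0, -1, 3.39, -3.05, 0, 0, 0, 0, -1, 3.39, -3.05, 0, 0, 0, 0, -1, 0, 0, 0, 0, 0, 0, -1, 0, 0, 3, 0, 0, 0, -1, 0, 0, 2.5, 0, 0, 0, -1, 0, 0, 0, 0, 0, 0, -1]
}}

```text
clock: 37.35
position: [0.4272, 0.3048, 0.1348]
tcp_rot: [-3.137, 0.003, 1.573]
force: [0.3, -1.1, -0.9]
finger_gap: 0.237
```

{"fn": "apply_moves", "kwargs": {
  "moves": [0, 0, 1.2, 0, 0, 0, -1, 0, 0, 0.8, 0, 0, 0, -1, 0, 0, 0.3, 0, 0, 0, -1, 0, 0, 0, 0, 0, 0, -1, 0, 0, 0, 0, 0, 0, -1]
}}

```text
clock: 37.85
position: [0.4302, 0.3062, 0.1147]
tcp_rot: [3.141, -0.0, 1.571]
force: [0.6, 0.4, -0.5]
finger_gap: 0.237
```

{"fn": "apply_moves", "kwargs": {
  "moves": [0, 0, 0, 0, 0, 0, 1, 0, 0, 0, 0, 0, 0, 1, 0, 0, 0, 0, 0, 0, 1, 0, 0, -3.5, 0, 0, 0, 1, 0, 0, -3.5, 0, 0, 0, 1, -0.12, 3.6, 0, 0, 0, 0, 1, -0.12, 3.6, 0, 0, 0, 0, 1, -0.12, 3.6, 0, 0, 0, 0, 1, -0.12, 3.5, 0, 0, 0, 0, 1, 0, 0, 0, 0, 0, 0, 1, 0, 0, 0, 0, 0, 0, 1]
}}

```text
clock: 38.95
position: [0.5729, 0.301, 0.1837]
tcp_rot: [-3.14, -0.0, 1.57]
force: [-0.2, -0.2, 0.1]
finger_gap: 0.999
```

{"fn": "apply_moves", "kwargs": {
  "moves": [0, 0, 3, 0, 0, 0, 1, 0, 0, 2, 0, 0, 0, 1, 0, 0, 1.8, 0, 0, 0, 1, 0, 0, 0, 0, 0, 0, 1, 0, 0, 0, 0, 0, 0, -1, 0, 0, 0, 0, 0, 0, -1, 0, 0, 0, 0, 0, 0, -1, 0, 0, 0, 0, 0, 0, -1, 0, 0, 0, 0, 0, 0, -1]
}}

```text
clock: 39.85
position: [0.5734, 0.3014, 0.1172]
tcp_rot: [3.14, -0.0, 1.571]
force: [-0.4, -1.2, 3.9]
finger_gap: 0.235
```

{"fn": "apply_moves", "kwargs": {
  "moves": [0, 0, -1.5, 0, 0, 0, -1, -0.07, -0.3, 0, 0, 0, 0, -1, 0, 0, 0, 0, 0, 0, -1, 0, 0, 0.8, 0, 0, 0, -1, 0, 0, 0.6, 0, 0, 0, -1, 0, 0, 0, 0, 0, 0, -1, 0, 0, 0, 0, 0, 0, -1]
}}

```text
clock: 40.55
position: [0.5698, 0.3002, 0.1172]
tcp_rot: [-3.141, 0.001, 1.571]
force: [-2.3, -1.5, 6.4]
finger_gap: 0.233
```

{"fn": "apply_moves", "kwargs": {
  "moves": [0, 0, 0, 0, 0, 0, 1, 0, 0, 0, 0, 0, 0, 1, 0, 0, 0, 0, 0, 0, 1, 0, 0, -4, 0, 0, 0, 1, 0, 0, -5, 0, 0, 0, 1, -4.8, 0, -1, 0, 0, 0, 1, -4.8, 0, 0, 0, 0, 0, 1, -4.8, 0, 0, 0, 0, 0, 1, -4.8, 0, 0, 0, 0, 0, 1, -4.8, 0, 0, 0, 0, 0, 1, 0, 0, 0, 0, 0, 0, 1]
}}

```text
clock: 41.65
position: [0.5706, 0.0511, 0.2161]
tcp_rot: [-3.14, 0.005, 1.559]
force: [1.2, 0.1, -1.4]
finger_gap: 0.996
```

```bash
cat > look2.py <<'E'
import sys
from h import *
n=sys.argv[1]
a=snap('side','s'+n); b=snap('top','t'+n); s=arm.get_state(); print(s['clock'],s['position'],s['tcp_rot'],s['finger_gap'])
cv2.imwrite('pics/ct'+n+'.png',cv2.resize(b[150:290,180:430],(800,448),interpolation=cv2.INTER_CUBIC)[:,:,::-1])
cv2.imwrite('pics/cs'+n+'.png',cv2.resize(a[130:330,180:420],(720,600),interpolation=cv2.INTER_CUBIC)[:,:,::-1])
E
python3 look2.py 18
```

```text
41.75 [0.57008282 0.05885616 0.21704215] [-3.14134850e+00  3.87173473e-05  1.56736607e+00] 0.9990124169169009
```

View pics/ct18.png

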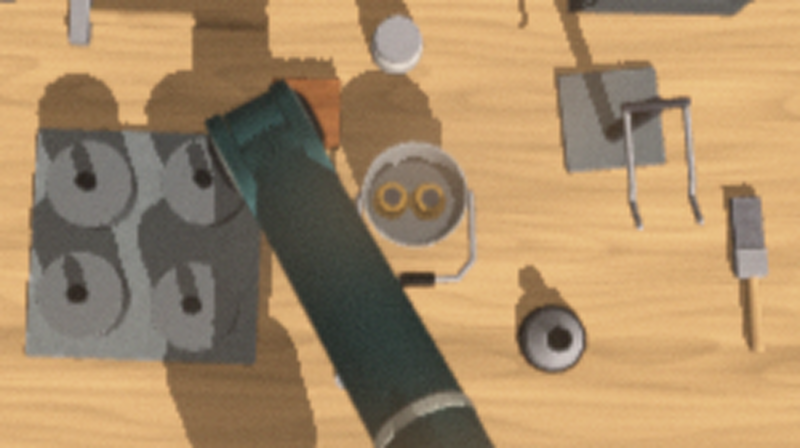

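View pics/cs18.png

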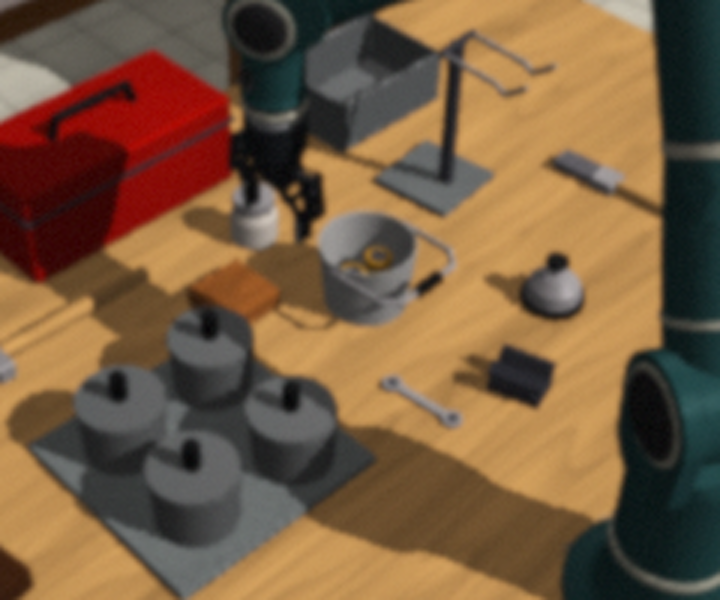

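```bash
python3 - <<'E'
from h import *
T=lambda u,v:(180+u/3.2-.35,150+v/3.2-.35)
S=lambda u,v:(180+u/3-.33,130+v/3-.33)
print('rim',atz('top',*T(415,192),.1),'grip top',atz('top',*T(417,279),.093))
print('grip tri',tri(ray('top',*T(417,279)),ray('side',*S(430,285))))
for n,t,s in [('tipL',(639,225),(524,90)),('tipR',(698,220),(553,67)),('eL',(626,107),(443,51)),('eR',(688,102),(470,36)),('bendL',(632,203),(504,93)),('bendR',(693,194),(530,71)),('plung',(560,339),(558,260))]:
    print(n,tri(ray('top',*T(*t)),ray('side',*S(*s))))
for cam in('top','side'):
  for q in ('pail','bail_grip','saddle'):
    print(cam,q,[(round(r['p'],2),np.round(r['rect'],1)) for r in finder.find_in(cam,q)[:2]])
E
```

```text
rim [ 0.5667015  -0.10687286  0.1       ] grip top [ 0.45920162 -0.11153867  0.093     ]
grip tri (array([ 0.45831322, -0.11280367,  0.08681567]), np.float64(0.0028616924758417222))
tipL (array([ 0.52086919, -0.35152763,  0.24720263]), np.float64(0.0006593898442983144))
tipR (array([ 0.52700149, -0.41731883,  0.25093497]), np.float64(0.0011380325408377042))
eL (array([ 0.65359424, -0.33598551,  0.2523909 ]), np.float64(0.000455451058525122))
eR (array([ 0.66424026, -0.40764221,  0.24065982]), np.float64(0.0033827088783366216))
bendL (array([ 0.54787028, -0.3463398 ,  0.23123254]), np.float64(0.002827351679027152))
bendR (array([ 0.56017374, -0.4160012 ,  0.22895373]), np.float64(0.003452266108066525))
plung (array([ 0.38904358, -0.29310621,  0.0663175 ]), np.float64(0.0005532961336631474))
top pail [(0.87, array([291.3, 194.5, 328.9, 236.5])), (0.5, array([197. , 193.4, 223.6, 221.8]))]
top bail_grip [(0.68, array([194.3, 229.1, 216.3, 257.2]))]
top saddle [(0.91, array([355. , 172.6, 400.1, 219.4]))]
side pail [(0.75, array([284.7, 199.8, 330.5, 238.6]))]
side bail_grip [(0.58, array([290.1, 217.8, 333.7, 234.2]))]
side saddle [(0.81, array([304.9, 140.7, 365.8, 199.2])), (0.72, array([202.6, 255.2, 234.6, 274.2]))]
```

{"fn": "apply_moves", "kwargs": {
  "moves": [-3.44, -2.2, 0, 0, 0, 0, 1, -3.44, -2.2, 0, 0, 0, 0, 1, -3.44, -2.2, 0, 0, 0, 0, -0.2, -3.44, -2.2, 0, 0, 0, 0, -0.2, -3.44, -2.2, 0, 0, 0, 0, -0.2, 0, 0, 4, 0, 0, -2.3, -0.2, 0, 0, 3, 0, 0, 0, -0.2, 0, 0, 0, 0, 0, 0, -0.2]
}}

```text
clock: 42.85
position: [0.4575, -0.1109, 0.1445]
tcp_rot: [-3.135, -0.003, 1.612]
force: [-1.1, 0.1, 0.1]
finger_gap: 0.4
```

```bash
python3 look2.py 19
```

```text
42.95 [ 0.46052203 -0.11033503  0.14771253] [-3.14154617e+00 -8.68723957e-04  1.61325965e+00] 0.3989230921545468
```

View pics/ct19.png

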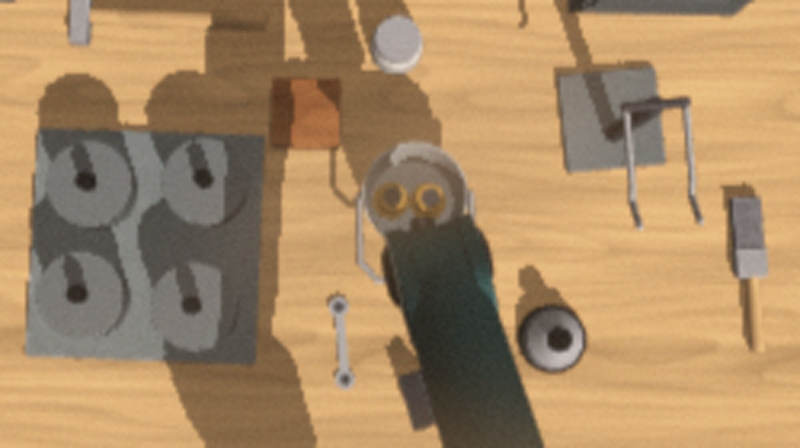

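View pics/cs19.png

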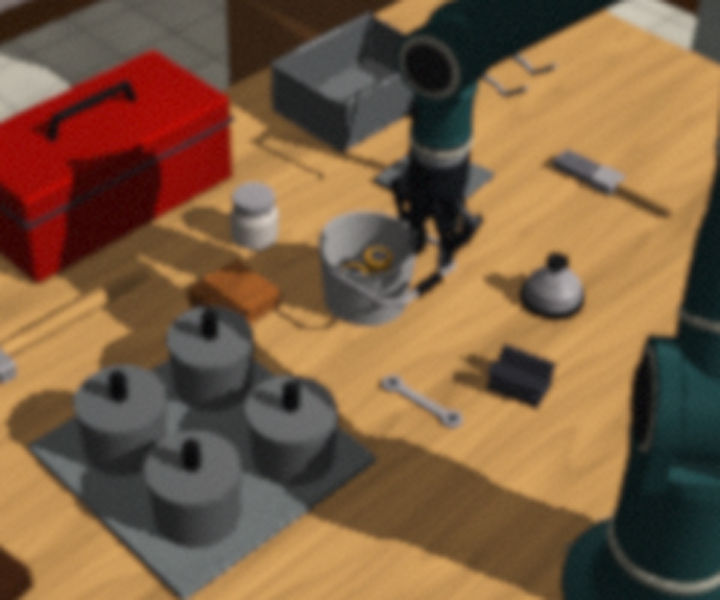

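{"fn": "apply_moves", "kwargs": {
  "moves": [-0.2, 0, 2.5, 0, 0, 0, -0.2, 0, 0, 2, 0, 0, 0, -0.2, 0, 0, 1.2, 0, 0, 0, -0.2, 0, 0, 0.6, 0, 0, 0, -0.2, 0, 0, 0, 0, 0, 0, -0.2]
}}

```text
clock: 43.45
position: [0.4606, -0.1131, 0.0846]
tcp_rot: [3.141, 0.0, 1.612]
force: [-0.8, 0.7, 0.3]
finger_gap: 0.398
```

```bash
python3 look2.py 20
```

```text
43.55 [ 0.46087953 -0.11334544  0.08513506] [3.14016637e+00 4.79330413e-04 1.61154928e+00] 0.4005340477008398
```

View pics/cs20.png

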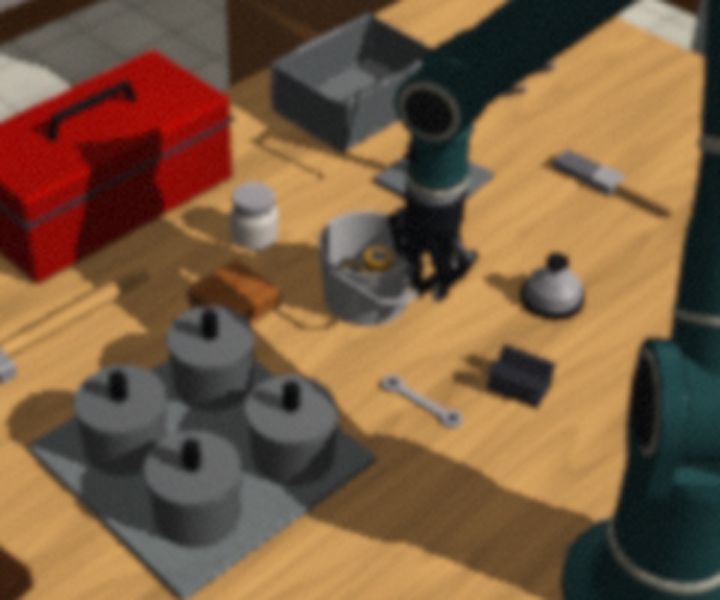

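{"fn": "apply_moves", "kwargs": {
  "moves": [0, 0, 0, 0, 0, 0, -1, 0, 0, 0, 0, 0, 0, -1, 0, 0, 0, 0, 0, 0, -1, 0, 0, 0, 0, 0, 0, -1]
}}

```text
clock: 43.95
position: [0.46, -0.1137, 0.0844]
tcp_rot: [-3.142, 0.0, 1.611]
force: [-1.2, 0.2, -0.9]
finger_gap: 0.19
```

{"fn": "apply_moves", "kwargs": {
  "moves": [0, 0.12, -1.55, 0, 0, 0, -1, 0, 0.34, -1.52, 0, 0, 0, -1, 0, 0.56, -1.45, 0, 0, 0, -1, 0, 0.77, -1.35, 0, 0, 0, -1, 0, 0.96, -1.22, 0, 0, 0, -1, 0, 1.13, -1.07, 0, 0, 0, -1, 0, 1.28, -0.89, 0, 0, 0, -1, 0, 1.4, -0.69, 0, 0, 0, -1, 0, 1.48, -0.47, 0, 0, 0, -1, 0, 0, 0, 0, 0, 0, -1]
}}

```text
clock: 44.95
position: [0.5423, -0.1101, 0.1871]
tcp_rot: [3.139, -0.0, 1.611]
force: [-1.2, -0.3, 5.6]
finger_gap: 0.189
```

```bash
python3 look2.py 21; python3 -c "
from h import *
print(arm.get_state()['force'])"
```

```text
45.05 [ 0.54044838 -0.1102406   0.18672216] [3.14126043e+00 3.18027044e-04 1.61118343e+00] 0.18810604872492712
[-1.78498716e+00 -4.42329032e-03  5.84066874e+00]
```

View pics/cs21.png

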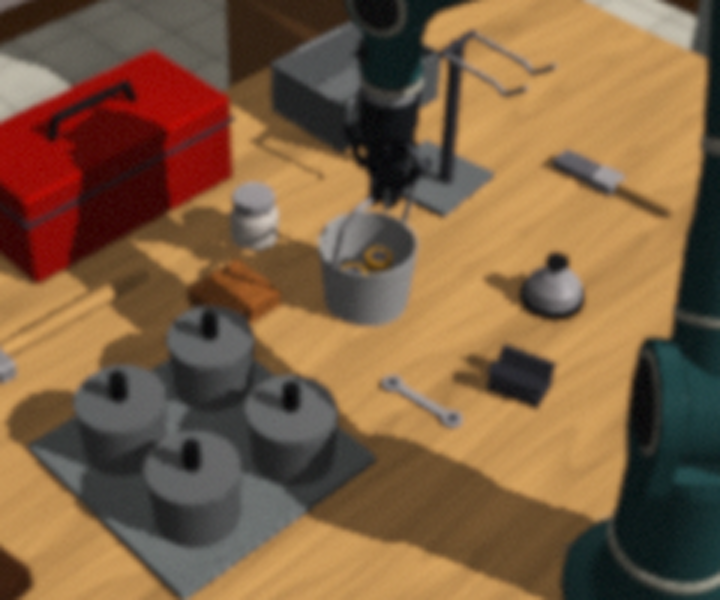

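View pics/ct21.png

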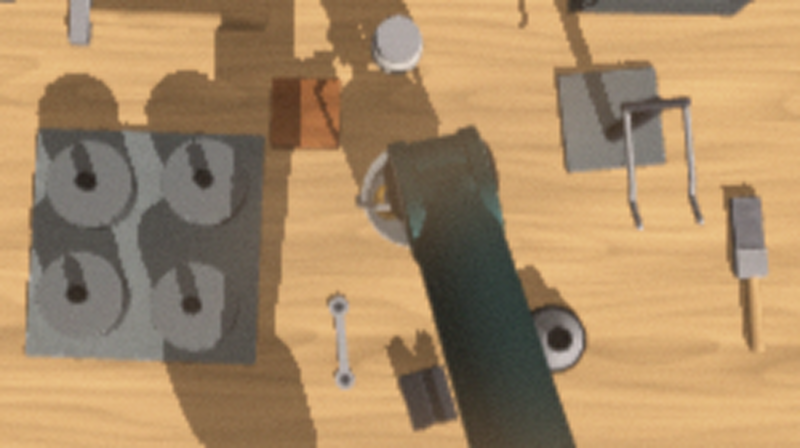

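{"fn": "apply_moves", "kwargs": {
  "moves": [0, 1.4, -0.2, 0, 0, 0, -1, 0, 0.9, 0, 0, 0, 0, -1, 0, 0, -0.8, 0, 0, 0, -1, 0, 0, -1, 0, 0, 0, -1, 0, 0, -1, 0, 0, 0, -1, 0, 0, 0, 0, 0, 0, -1]
}}

```text
clock: 45.65
position: [0.5635, -0.1095, 0.2176]
tcp_rot: [3.14, 0.001, 1.611]
force: [0.1, 0.1, -6.9]
finger_gap: 0.186
```

```bash
python3 look2.py 22; python3 -c "
from h import *
print(arm.get_state()['force'])"
```

```text
45.75 [ 0.56288454 -0.10966496  0.21638169] [-3.14121759e+00  5.20426560e-04  1.61070966e+00] 0.1877824779800949
[ 0.18869052  0.28807972 -6.14396085]
```

View pics/cs22.png

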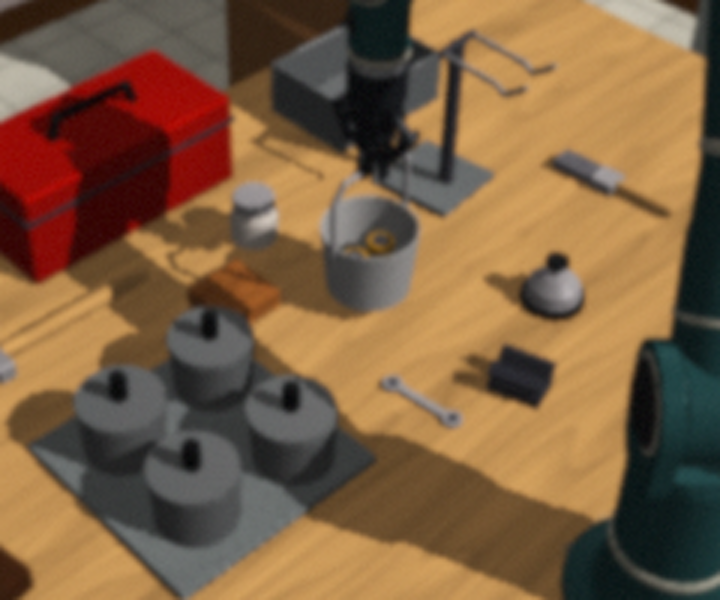

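{"fn": "apply_moves", "kwargs": {
  "moves": [0, 0, -2.4, 0, 0, 0, -1, 0, 0, -2.5, 0, 0, 0, -1, 0, 0, -2.5, 0, 0, 0, -1, -1, -1, -1, 0, 0, 0, -1, -2.0, -2, 0, 0, 0, 0, -1, -2.5, -2.3, 0, 0, 0, 0, -1, -2.5, -2.3, 0, 0, 0, 0, -1, -2.5, -1.6, 0, 0, 0, 0, -1, -2.5, -0.7, 0, 0, 0, 0, -1, -2, 0, 0, 0, 0, 0, -1, -1, 0, 0, 0, 0, 0, -1, 0, 0, 0, 0, 0, 0, -1]
}}

```text
clock: 46.95
position: [0.471, -0.2744, 0.2998]
tcp_rot: [-3.141, -0.001, 1.609]
force: [-0.9, -0.4, -8.1]
finger_gap: 0.186
```

{"fn": "apply_moves", "kwargs": {
  "moves": [-1.5, 0, 0, 0, 0, 0, -1, -2.5, 0, 0, 0, 0, 0, -1, -2.5, 0, 0, 0, 0, 0, -1, -2.5, 0, 0, 0, 0, 0, -1, -1.7, 0, 0, 0, 0, 0, -1, -0.8, 0, 0, 0, 0, 0, -1, 0, 0, 0, 0, 0, -1.1, -1, 0, 0, 0, 0, 0, -1.2, -1, 0, 0, 0, 0, 0, -1.1, -1, 0, 0, 0, 0, 0, 0, -1, 0, 0, 0, 0, 0, 0, -1]
}}

```text
clock: 48.05
position: [0.4765, -0.3871, 0.3009]
tcp_rot: [3.14, 0.0, 1.672]
force: [1.7, 0.9, -7.1]
finger_gap: 0.188
```

```bash
python3 look2.py 23; python3 - <<'E'
import cv2
a=cv2.imread('pics/s23.png'); cv2.imwrite('pics/z23.png',cv2.resize(a[110:260,280:440],(640,600),interpolation=cv2.INTER_CUBIC))
E
```

```text
48.15 [ 0.47587777 -0.38778915  0.30070326] [3.14115429e+00 5.74141661e-04 1.67103230e+00] 0.1872168793404256
```

View pics/z23.png

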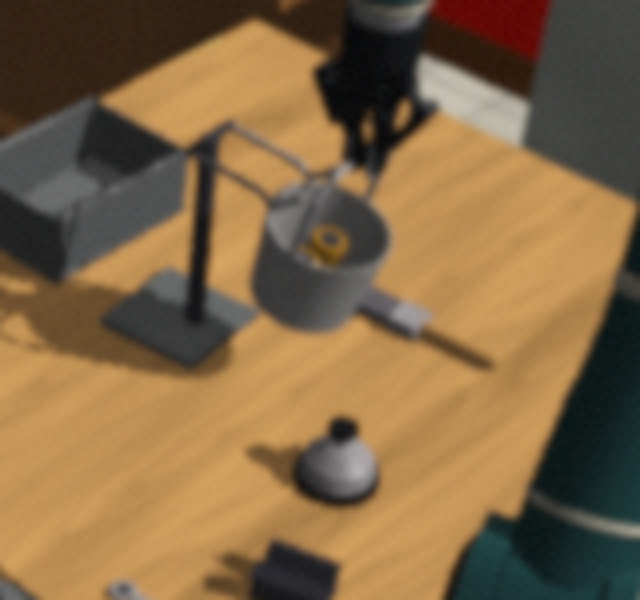

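View pics/ct23.png

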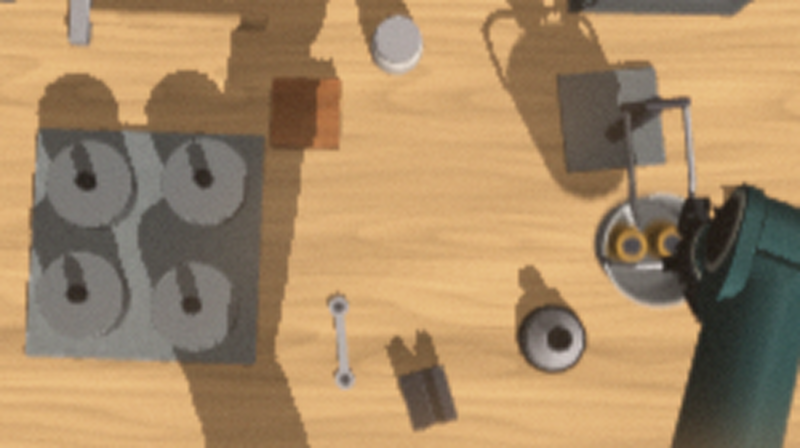

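{"fn": "apply_moves", "kwargs": {
  "moves": [0, 1.0, 0, 0, 0, 0, -1, -0.2, 1.7, 0, 0, 0, 0, -1, 0, 1.9, 0, 0, 0, 0, -1, 0, 1.7, 0, 0, 0, 0, -1, 0, 1.0, 0, 0, 0, 0, -1, 0, 0.6, 0, 0, 0, 0, -1, 0, 0, 1.2, 0, 0, 0, -1, 0, 0, 1.6, 0, 0, 0, -1, 0, 0, 1.0, 0, 0, 0, -1, 0, 0, 0, 0, 0, 0, -1]
}}

```text
clock: 49.15
position: [0.5516, -0.3826, 0.259]
tcp_rot: [-3.136, -0.003, 1.669]
force: [-0.8, 0.8, -6.7]
finger_gap: 0.191
```

```bash
python3 look2.py 24; python3 - <<'E'
import cv2
a=cv2.imread('pics/s24.png'); cv2.imwrite('pics/z24.png',cv2.resize(a[110:220,280:400],(654,600),interpolation=cv2.INTER_CUBIC))
import sys; sys.path.insert(0,'.')
from h import *
s=arm.get_state(); p=s['position']; print(s['force'])
for n,X in {'grip':p+[0,0,.008],'saddle':[.5556,-.3816,.235]}.items():
    q=proj('side',X); print(n,q,(q-[280,110])*5.45, proj('top',X),(proj('top',X)-[180,150])*3.2)
E
```

```text
49.25 [ 0.55339144 -0.38273827  0.26178179] [-3.13997144e+00 -5.54928657e-04  1.66945110e+00] 0.18440259512859888
[-0.82903771  0.49303541 -7.11809578]
grip [353.813768   148.65099991] [402.28503558 210.64794949] [389.48490006 210.50972277] [670.35168021 193.63111286]
saddle [352.33456911 155.76093154] [394.22340166 249.39707687] [386.84426186 210.79414652] [661.90163796 194.54126886]
```

View pics/z24.png

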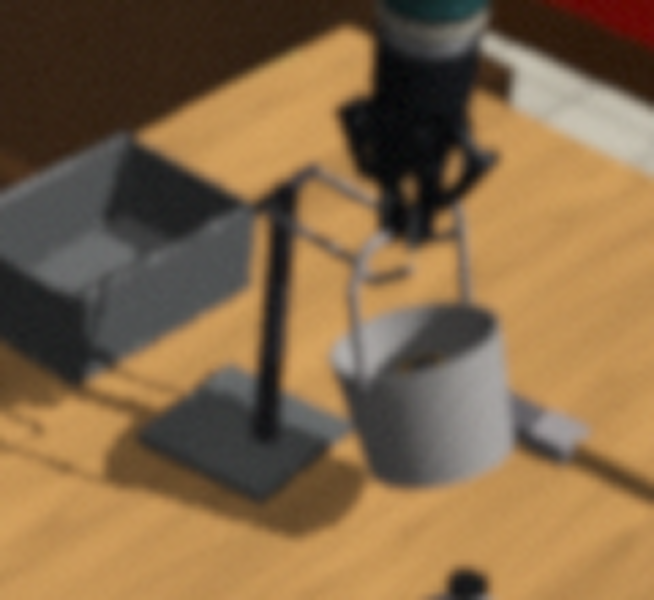

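View pics/ct24.png

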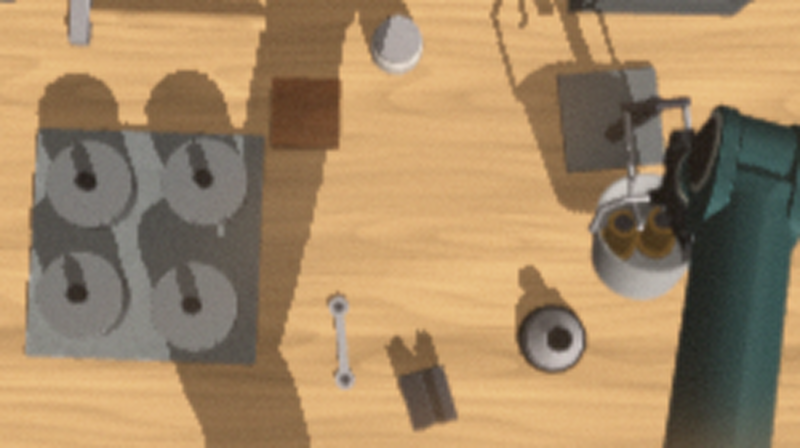

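{"fn": "apply_moves", "kwargs": {
  "moves": [0, 0, 0, 0, 0, 0, -1, 0, 0, 0, 0, 0, 0, -1, 0, 0, 0, 0, 0, 0, -1]
}}

```text
clock: 49.55
position: [0.5552, -0.3821, 0.2632]
tcp_rot: [3.14, 0.001, 1.671]
force: [0.9, 0.3, -6.5]
finger_gap: 0.186
```

```bash
python3 look2.py 25
```

```text
49.65 [ 0.55513977 -0.38200747  0.26307307] [3.13977873e+00 6.28791572e-04 1.67082559e+00] 0.1877590937878165
```

View pics/ct25.png

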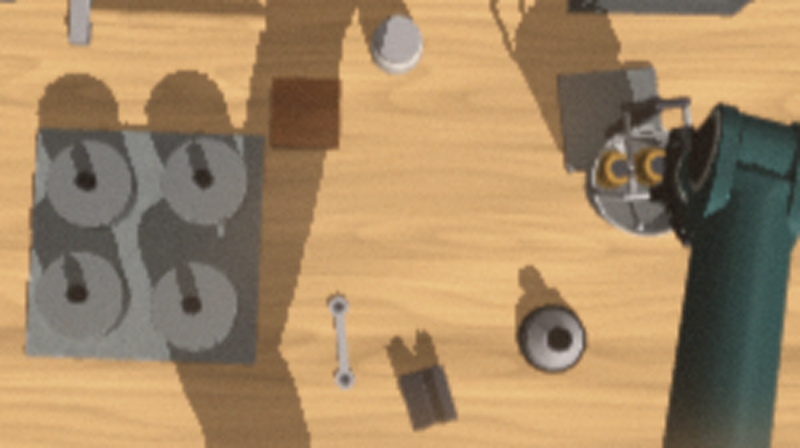

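```bash
python3 - <<'E'
import cv2
a=cv2.imread('pics/s25.png'); cv2.imwrite('pics/z25.png',cv2.resize(a[110:220,280:400],(654,600),interpolation=cv2.INTER_CUBIC))
E
```

```text
(no output)
```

View pics/z25.png

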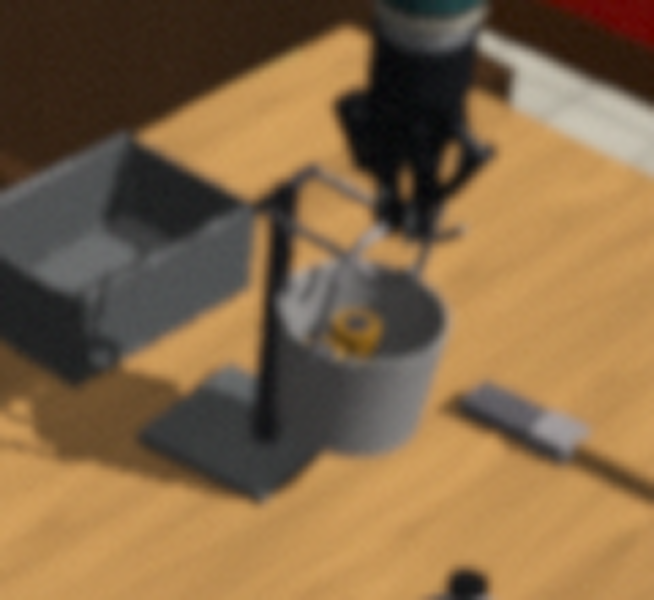

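{"fn": "apply_moves", "kwargs": {
  "moves": [0, 0, 0, 0, 0, 0, -1, 0, 0, 0, 0, 0, 0, -1, 0, 0, 0, 0, 0, 0, -1, 0, 0, 0, 0, 0, 0, -1, 0, 0, 0, 0, 0, 0, -1, 0, 0, 0, 0, 0, 0, -1, 0, 0, 0, 0, 0, 0, -1, 0, 0, 0, 0, 0, 0, -1, 0, 0, 0, 0, 0, 0, -1, 0, 0, 0, 0, 0, 0, -1, 0, 0, 0, 0, 0, 0, -1, 0, 0, 0, 0, 0, 0, -1]
}}

```text
clock: 50.85
position: [0.5537, -0.3826, 0.2621]
tcp_rot: [-3.14, -0.0, 1.67]
force: [-1.3, -0.9, -7.1]
finger_gap: 0.189
```

{"fn": "apply_moves", "kwargs": {
  "moves": [0, 0, 0, 0, 0, 0, -1, 0, 0, 0, 0, 0, 0, -1, 0, 0, 0, 0, 0, 0, -1, 0, 0, 0, 0, 0, 0, -1, 0, 0, 0, 0, 0, 0, -1, 0, 0, 0, 0, 0, 0, -1, 0, 0, 0, 0, 0, 0, -1, 0, 0, 0, 0, 0, 0, -1, 0, 0, 0, 0, 0, 0, -1, 0, 0, 0, 0, 0, 0, -1, 0, 0, 0, 0, 0, 0, -1, 0, 0, 0, 0, 0, 0, -1]
}}

```text
clock: 52.05
position: [0.5548, -0.3821, 0.2625]
tcp_rot: [3.14, 0.0, 1.671]
force: [1.6, -0.2, -6.8]
finger_gap: 0.189
```

```bash
python3 - <<'E'
from h import *
rows=[]
for i in range(8):
    b=snap('top','w%d'%i); rows.append(cv2.resize(b[170:260,350:430],(200,225)))
cv2.imwrite('pics/w.png',np.vstack([np.hstack(rows[:4]),np.hstack(rows[4:])])[:,:,::-1]); print(arm.get_state()['clock'])
E
```

```text
52.45
```

View pics/w.png

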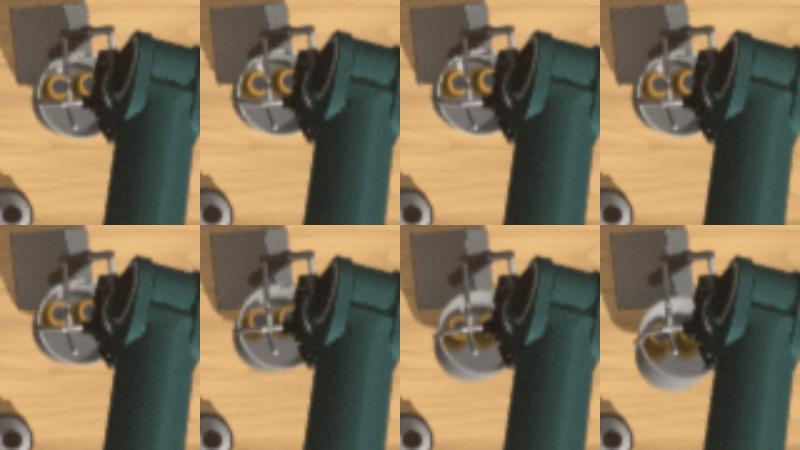

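{"fn": "apply_moves", "kwargs": {
  "moves": [0, 0, 0.6, 0, 0, 0, -1, 0, 0, 0.7, 0, 0, 0, -1, 0, 0, 0.7, 0, 0, 0, -1, 0, 0, 0.5, 0, 0, 0, -1, 0, 0, 0.4, 0, 0, 0, -1, 0, 0, 0.2, 0, 0, 0, -1, 0, 0, 0, 0, 0, 0, -1, 0, 0, 0, 0, 0, 0, -1]
}}

```text
clock: 53.25
position: [0.5554, -0.3821, 0.2333]
tcp_rot: [3.139, 0.002, 1.671]
force: [-2.3, 0.7, 4.6]
finger_gap: 0.187
```

```bash
python3 look2.py 26; python3 - <<'E'
import cv2
from h import *
a=cv2.imread('pics/s26.png'); cv2.imwrite('pics/z26.png',cv2.resize(a[110:220,280:400],(654,600),interpolation=cv2.INTER_CUBIC))
print(arm.get_state()['force'])
E
```

```text
53.35 [ 0.55498095 -0.38236228  0.23299107] [3.14007902e+00 1.55969787e-03 1.67046198e+00] 0.18749400717515854
[-2.76098175  1.98712247  6.10396228]
```

View pics/z26.png

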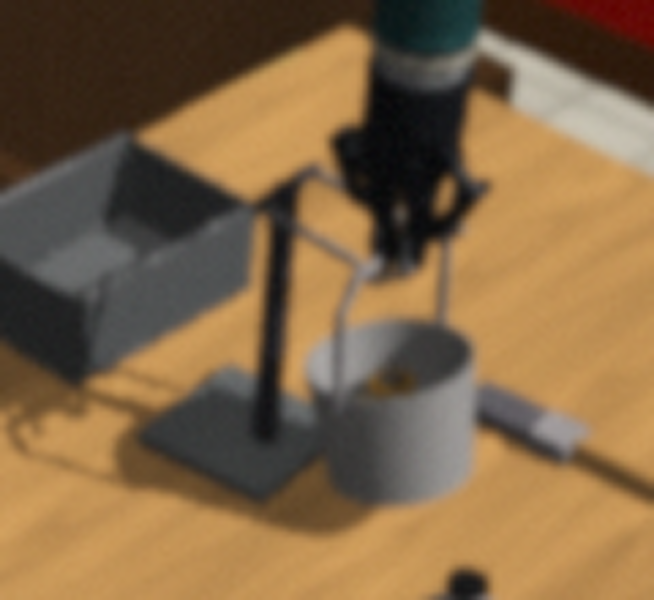

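View pics/ct26.png

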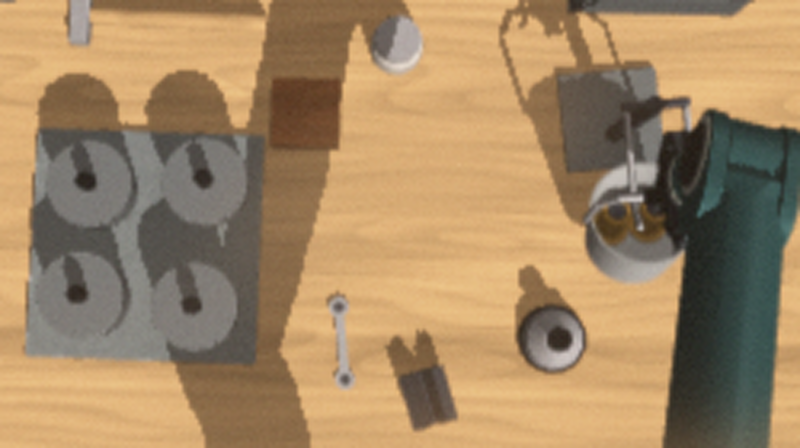

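{"fn": "apply_moves", "kwargs": {
  "moves": [0, 0, 0, 0, 0, 0, -1, 0, 0, 0, 0, 0, 0, -1, 0, 0, 0, 0, 0, 0, -1, 0, 0, 0, 0, 0, 0, -1, 0, 0, 0, 0, 0, 0, -1, 0, 0, 0, 0, 0, 0, -1, 0, 0, 0, 0, 0, 0, -1, 0, 0, 0, 0, 0, 0, -1, 0, 0, 0, 0, 0, 0, -1, 0, 0, 0, 0, 0, 0, -1, 0, 0, 0, 0, 0, 0, -1, 0, 0, 0, 0, 0, 0, -1]
}}

```text
clock: 54.55
position: [0.554, -0.3826, 0.2324]
tcp_rot: [-3.141, 0.001, 1.67]
force: [-5.1, 1.9, 4.6]
finger_gap: 0.188
```

{"fn": "apply_moves", "kwargs": {
  "moves": [0, 0, 0, 0, 0, 0, -1, 0, 0, 0, 0, 0, 0, -1, 0, 0, 0, 0, 0, 0, -1, 0, 0, 0, 0, 0, 0, -1, 0, 0, 0, 0, 0, 0, -1, 0, 0, 0, 0, 0, 0, -1, 0, 0, 0, 0, 0, 0, -1, 0, 0, 0, 0, 0, 0, -1, 0, 0, 0, 0, 0, 0, -1, 0, 0, 0, 0, 0, 0, -1, 0, 0, 0, 0, 0, 0, -1, 0, 0, 0, 0, 0, 0, -1]
}}

```text
clock: 55.75
position: [0.5545, -0.3825, 0.2326]
tcp_rot: [3.141, 0.001, 1.67]
force: [-3.1, 1.3, 5.5]
finger_gap: 0.188
```

```bash
cat > wig.py <<'E'
from h import *
rows=[]
for i in range(12):
    b=snap('top','w%d'%i); rows.append(cv2.resize(b[170:260,350:430],(200,225)))
rows=rows[::2][:4]+rows[8:12]
cv2.imwrite('pics/w.png',np.vstack([np.hstack(rows[:4]),np.hstack(rows[4:])])[:,:,::-1]); s=arm.get_state();print(s['clock'],s['force'])
E
python3 wig.py
```

```text
56.35 [-2.77079023  1.46985046  5.95487049]
```

View pics/w.png

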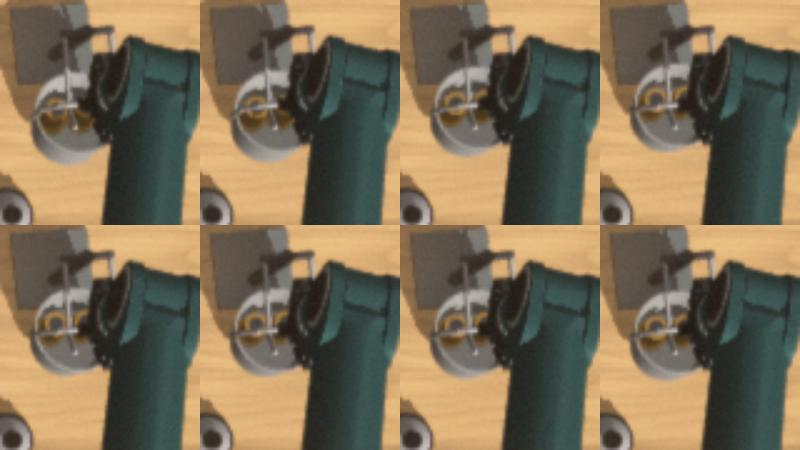

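{"fn": "apply_moves", "kwargs": {
  "moves": [0, -0.1, -0.1, 0, 0, 0, -1, 0, 0, 0, 0, 0, 0, -1, 0, 0, 0, 0, 0, 0, -1, 0, 0, 0, 0, 0, 0, -1, 0, 0, 0, 0, 0, 0, -1, 0, 0, 0, 0, 0, 0, -1, 0, 0, 0, 0, 0, 0, -1, 0, 0, 0, 0, 0, 0, -1, 0, 0, 0, 0, 0, 0, -1, 0, 0, 0, 0, 0, 0, -0.2, 0, 0, 0, 0, 0, 0, -0.2, 0, 0, 0, 0, 0, 0, -0.2]
}}

```text
clock: 57.55
position: [0.5528, -0.3824, 0.2319]
tcp_rot: [-3.14, -0.0, 1.67]
force: [-0.0, -0.1, -0.1]
finger_gap: 0.4
```

```bash
python3 wig.py; python3 look2.py 27;python3 - <<'E'
import cv2
a=cv2.imread('pics/s27.png'); cv2.imwrite('pics/z27.png',cv2.resize(a[110:220,280:400],(654,600),interpolation=cv2.INTER_CUBIC))
E
```

```text
58.15 [-0.39031032  0.89378515 -0.22448839]
58.25 [ 0.55335509 -0.38236015  0.23238594] [-3.14158074e+00  2.53947000e-05  1.67033132e+00] 0.3986821304035568
```

View pics/w.png

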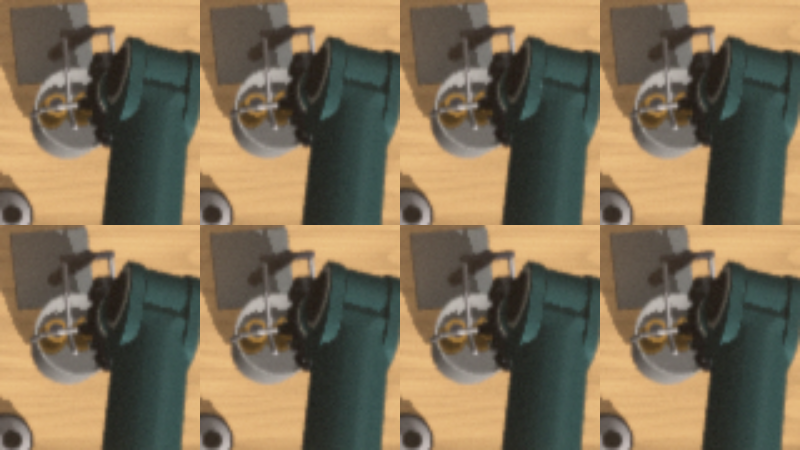

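View pics/z27.png

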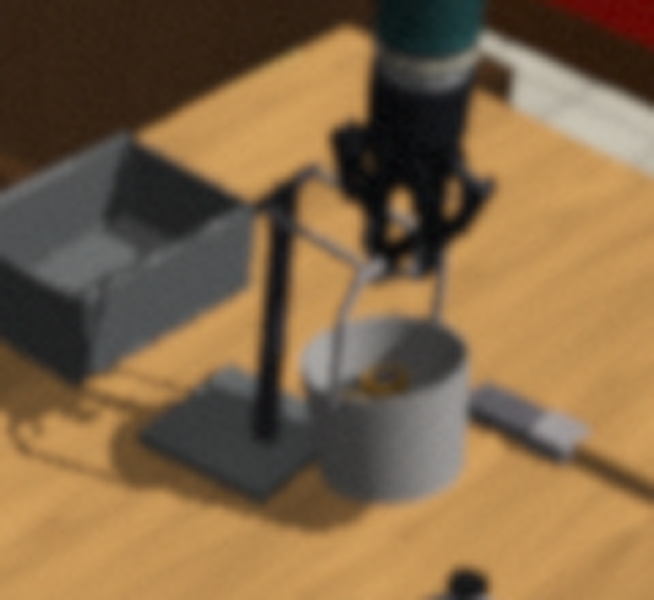

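{"fn": "apply_moves", "kwargs": {
  "moves": [0, 0, -1, 0, 0, 0, -0.2, 0, 0, -1.5, 0, 0, 0, -0.2, 0, 0, -3, 0, 0, 0, -0.2, 0, 0, -4, 0, 0, 0, -0.2, 0, 0, -4, 0, 0, 0, -0.2, 2.09, -3.09, 0, 0, 0, 0, -1, 2.09, -3.09, 0, 0, 0, 0, -1, 2.09, -3.09, 0, 0, 0, 0, -1, 2.09, -3.09, 0, 0, 0, 0, -1, 2.09, -3.09, 0, 0, 0, 0, -1, 0, 0, 0, 0, 0, 0, -1, 0, 0, 0, 0, 0, 0, -1]
}}

```text
clock: 59.45
position: [0.3894, -0.294, 0.3691]
tcp_rot: [3.141, 0.004, 1.67]
force: [0.4, -0.1, -0.6]
finger_gap: 0.001
```

```bash
python3 look2.py 28
```

```text
59.55 [ 0.39024739 -0.29425368  0.36837189] [3.13997740e+00 1.30288941e-03 1.67057528e+00] -0.0014607545376877794
```

View pics/cs28.png

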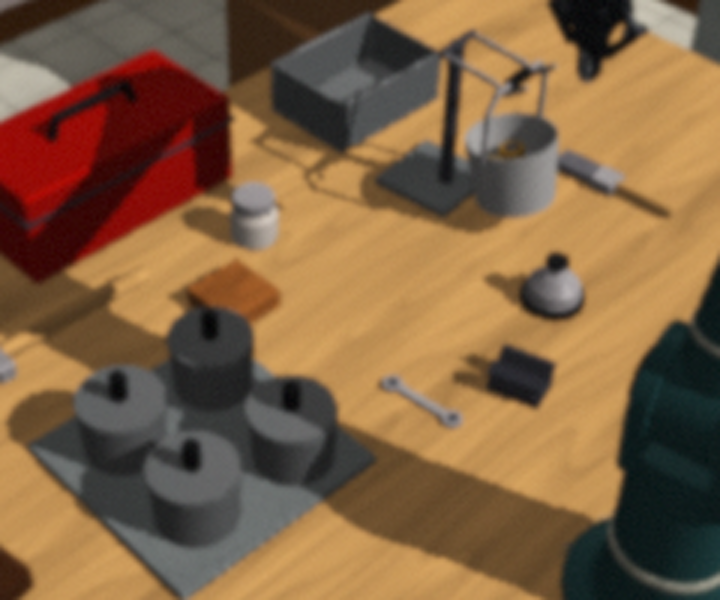

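View pics/ct28.png

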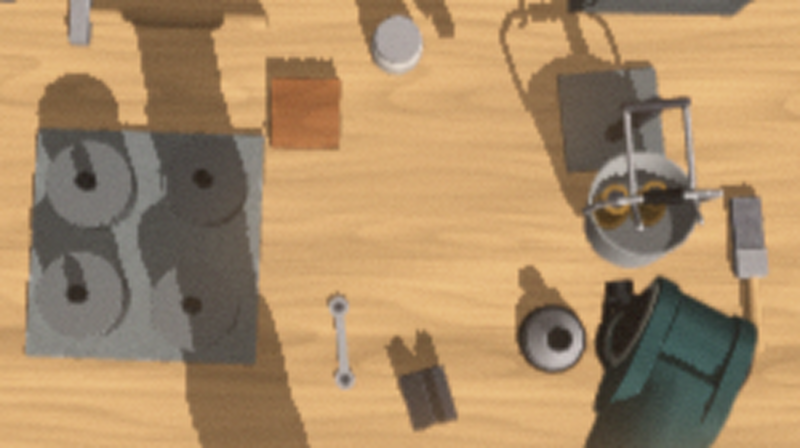

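{"fn": "apply_moves", "kwargs": {
  "moves": [0.1, 0, 4.5, 0, 0, 0, -1, 0, 0, 4.5, 0, 0, 0, -1, 0, 0, 4.5, 0, 0, 0, -1, 0, 0, 4.5, 0, 0, 0, -1, 0, 0, 4.5, 0, 0, 0, -1, 0, 0, 4, 0, 0, 0, -1, 0, 0, 0, 0, 0, 0, -1, 0, 0, 0, 0, 0, 0, -1]
}}

```text
clock: 60.35
position: [0.3905, -0.2923, 0.1024]
tcp_rot: [3.141, -0.002, 1.672]
force: [0.5, -0.1, 0.1]
finger_gap: 0.003
```

```bash
python3 look2.py 29; python3 - <<'E'
import cv2,numpy as np
o=[cv2.resize(cv2.imread('pics/s29.png')[200:245,345:390],(400,400),interpolation=cv2.INTER_CUBIC),cv2.resize(cv2.imread('pics/t29.png')[230:275,330:375],(400,400),interpolation=cv2.INTER_CUBIC)]
cv2.imwrite('pics/z29.png',np.hstack(o))
E
```

```text
60.45 [ 0.39113996 -0.29341348  0.10423232] [3.13882413e+00 2.04920444e-03 1.67080560e+00] -0.0006980405543147567
```

View pics/z29.png

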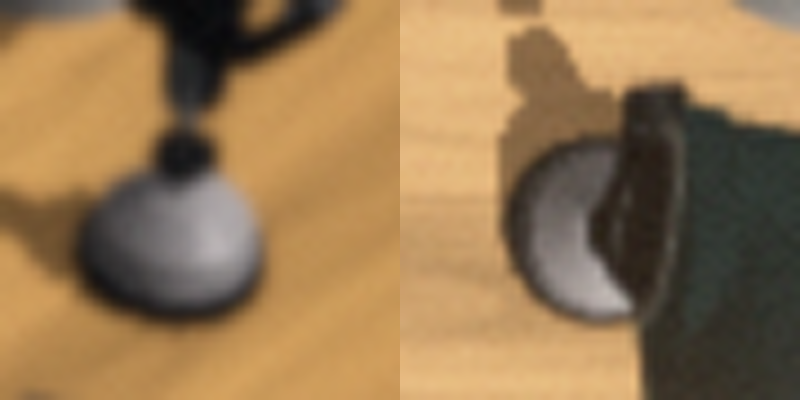

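{"fn": "apply_moves", "kwargs": {
  "moves": [0, 0, 1.2, 0, 0, 0, -1, 0, 0, 0.6, 0, 0, 0, -1, 0, 0, 0.4, 0, 0, 0, -1, 0, 0, 0.4, 0, 0, 0, -1, 0, 0, 0.3, 0, 0, 0, -1, 0, 0, 0.3, 0, 0, 0, -1, 0, 0, 0.2, 0, 0, 0, -1, 0, 0, 0, 0, 0, 0, -1, 0, 0, 0, 0, 0, 0, -1]
}}

```text
clock: 61.35
position: [0.3894, -0.2933, 0.0707]
tcp_rot: [-3.14, 0.003, 1.67]
force: [-8.2, 2.8, 29.5]
finger_gap: 0.0
```

{"fn": "apply_moves", "kwargs": {
  "moves": [0, 0, -0.5, 0, 0, 0, -1, 0, 0, -1, 0, 0, 0, -1, 0, 0, -2, 0, 0, 0, -1, 0, 0, -4, 0, 0, 0, -1, 0, 0, -4, 0, 0, 0, -1, 2, -1, -4, 0, 0, 0, -1, 4, 0, -2, 0, 0, 0, -1, 4, 0, 0, 0, 0, 0, -1, 0, 0, 0, 0, 0, 0, -1, 0, 0, 0, 0, 0, 0, -1]
}}

```text
clock: 62.35
position: [0.369, -0.1938, 0.2435]
tcp_rot: [-3.141, 0.001, 1.672]
force: [-0.9, -0.0, -0.0]
finger_gap: 0.001
```

```bash
python3 look2.py 30
```

```text
62.45 [ 0.36915421 -0.19493086  0.24320297] [-3.14156492e+00 -3.07841819e-04  1.66935921e+00] 0.0030962259337585594
```

View pics/cs30.png

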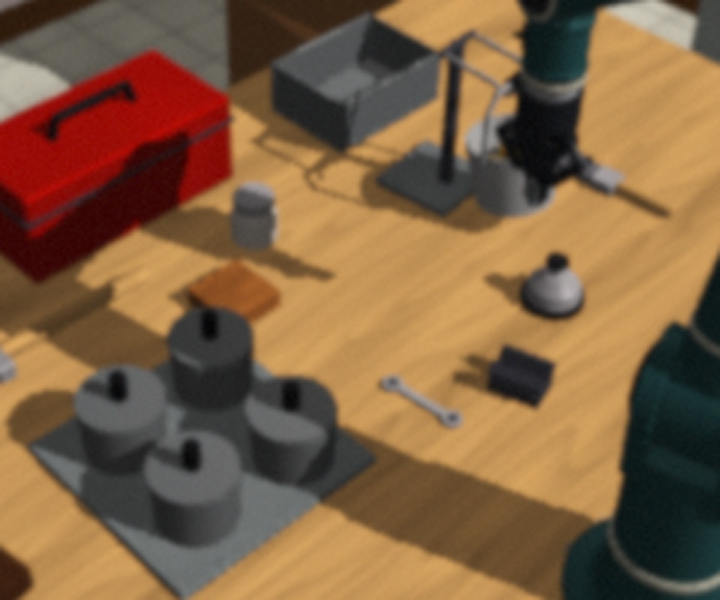

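View pics/ct30.png

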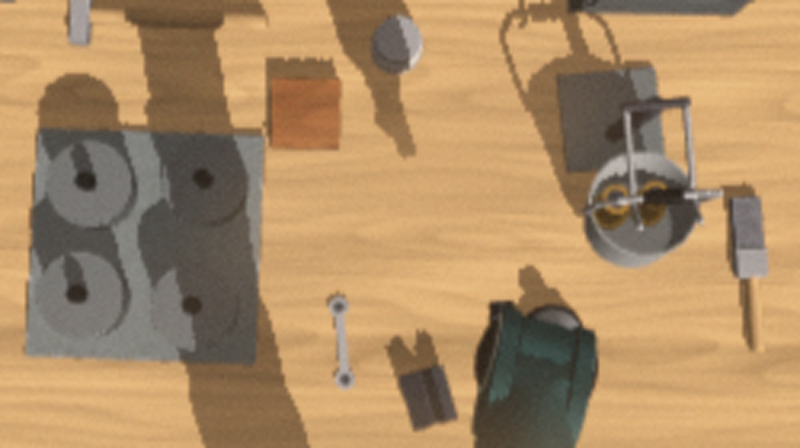

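```bash
python3 -c "
from h import *
print(ticket.close_job())"
```

```text
the job is handed in; nothing more can be done
None
```

The job is done and handed in at about 62 s of the 210 s. No verdict came back.

- **Tubs:** I looked under all four lids. Two tubs held brass bushings, one was empty, and one held the steel ring, which I left in place. Both bushings stand in the pail.
- **Lids:** All four are back on their own tubs and look seated in the last pictures. One first went down with about 26 N on the wrist and sat some 3.6 mm off centre. I lifted it and reseated it, and it then took about 6 N.
- **Pail:** I raised the bail and lifted the pail by its grip. It swung noticeably on the way to the hook stand, so I kept hold until the swing had nearly died out. The bar's image position matched the measured midpoint between the two dips, and the weight came off the wrist before I let go. In the last pictures it hangs still on both prongs.
- **Bell:** I pressed the plunger until it met its stop. The fingertips were about 60 mm above the bench with about 30 N on the wrist, against 7 N needed at the stop. I then let go, and it came back up.

At hand-in the arm was clear of everything, and the tools and other things I could see had not moved. I saw no sudden knock to the pail; it only shifted a few millimetres while I was putting the bushings in.

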